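# Clamp the tube blocks on the mixer bed and start it

## Task

The empty clamping bed was left closed: open its cam lever and back the hexagon nut off until the jaw gives the blocks about 10 mm of play, then stand every tall square tube block on the bench upright between fence and jaw, side by side. With the lever still open, tighten the nut until only about 2 mm of play is left, and swing the cam lever fully over so that it clamps all the blocks against the fence. Finally press the keypad's keys fully down one at a time: square, then bar, then round; never press a key while the lever is open, and leave the other things on the bench where they are.

Things in the scene. Friction and masses are not known exactly. Their poses are not given: they have to be found in the camera images.
- clamp_bed: The mixer's clamping bed, a fixed grey plate 220 x 270 mm with an aluminium deck; origin on the bench under its centre, z up. Deck top at z = 30 mm. Its +x points from the jaw to the fence (away from the robot), its y runs along fence and jaw. The nut's axis is at x = -72, y = 68 mm.
- fence_face (a point): Middle of the fence's inner face. The fence is an aluminium bar 236 mm long (along y) that stands 10 mm above the deck; this point is 5 mm above the deck; axes as the bed's, the blocks go on its -x side. The fence is already fixed for this job (its place differs from day to day): do not try to move it.
- jaw_face (a point): Middle of the jaw's rubber face, which looks to the fence; the jaw is a bar 236 mm long, 18 mm thick in x, that stands 10 mm above the deck; this point is 5 mm above the deck; axes as the bed's. The distance along x to fence_face less 62 mm is the play left for the blocks (too little to load at the start).
- jaw (a joint): How far the sprung jaw is pushed back by the blocks, in m (0 = free; springs of 1.2 N per mm in all). Clamped right it reads about 0.006; 0.003 to 0.0105 is good.
- set_nut (a joint): Angle of the hexagon setting nut, rad, 0 to 4.6; grows clockwise seen from above (tightening); each rad carries the jaw and the lever 5 mm towards the fence (bed +x). Stays where it is left; takes about 0.2 N m. At 0 two of its flats face the bed's +x and -x.
- nut_grip (a point): Centre of the hexagon nut, on its vertical axis. The steel nut is 36 mm over its flats (six, every 60 degrees), 41 mm over corners and stands from 46 to 75 mm above the bench; this point is 62 mm above the bench. Its x axis is normal to one pair of flats.
- cam_lever (a joint): Angle of the cam lever, rad: 0 = open, pointing to the bed's -x (towards the robot); 1.57 = fully closed, pointing to the bed's -y, 1.40 and more counts as closed. It turns in a level plane, counter-clockwise from above as it closes, and draws the jaw 8 mm towards the fence, evenly over its swing. Stays where it is left; takes about 4 N at the grip at most.
- lever_grip (a point): Middle of the upright black round grip at the lever's end: 16 mm in diameter, from 53 to 89 mm above the bench, this point at 77 mm. It goes round the lever's upright pivot at 70 mm radius: the pivot lies, in the bed's frame, at x = -58 mm + 5 mm per rad of the nut, y = -30 mm. The flat arm under it is at 46 to 55 mm.
- key_square (a joint): Travel of the square key (22 mm), m; 0 = up, 0.005 = fully down, 0.0035 counts as pressed. Springs: 1 N to start, 3.5 N fully down.
- key_bar (a joint): The same for the bar-shaped key (38 x 16 mm).
- key_round (a joint): The same for the round key (24 mm in diameter).
- key_square_top (a point): Centre of the square key's top, 43 mm above the bench with the key up. The three keys stand in a row 46 mm apart on a white box 84 x 150 x 34 mm: bar at the left end seen from the robot, round in the middle, square at the right end. The row runs along this point's y axis.
- key_bar_top (a point): Centre of the bar key's top, 43 mm above the bench; the bar's length lies across the row.
- key_round_top (a point): Centre of the round key's top, 43 mm above the bench.
- block1_mid (a point): Middle of a tall square violet moulded tube block, 62 x 62 mm and 48 mm high (solid to 46 mm), 0.1 to 0.2 kg; this point is 23 mm above its underside, z up, x and y square to its sides. Two or three such blocks are there; None from the start if absent.
- block2_mid (a point): Middle of a tall square violet moulded tube block, 62 x 62 mm and 48 mm high (solid to 46 mm), 0.1 to 0.2 kg; this point is 23 mm above its underside, z up, x and y square to its sides. Two or three such blocks are there; None from the start if absent.
- block3_mid (a point): Middle of a tall square violet moulded tube block, 62 x 62 mm and 48 mm high (solid to 46 mm), 0.1 to 0.2 kg; this point is 23 mm above its underside, z up, x and y square to its sides. Two or three such blocks are there; None from the start if absent.
- flat_block: Bystander: flat violet block 62 x 62 x 26 mm, only half as high as those to clamp; origin under its centre. Leave alone.
- tape: Bystander: roll of tape, 65 mm across, 19 mm high. Leave alone.
- bench_timer: Bystander: small white timer 62 x 66 x 19 mm. Leave alone.
- bottle: Bystander: glass bottle, 56 mm across, 105 mm high. Leave alone.
There are look-alikes about, which are no part of the job. What is shaped like the part that bears block2_mid but orange or red is not meant.

How it is judged:
By the outcome, as a careful person would: the job done as asked, in the order asked, and still so for the second after the job is handed in, with the robot touching nothing.
Of block1, block2, block3 only 2 to 3 are there at a start; the rules pass over those that are not, and their reading is None.
At some moment in a run one of block1, block2, block3 may be knocked a few centimetres aside while the robot is not near it.
Once in a run the grip may slacken for a moment while it holds something.
It also fails if it takes over 210 s, if anything falls off the work surface, if the arm or the gripper's body presses on something with over 40 N, if the wrist force passes 120 N, or if a joint passes its speed limit or range.

## Robot

A 7-joint arm with a two-finger parallel gripper is mounted at the origin on a cart in front of the work surface, level with it; the furniture and walls round the work are solid. World frame = base frame: x ahead of the robot, y to its left, z up, the work surface at z = 0. Lengths are in m, angles in degrees, forces in N, time in s.
With the tool pointing down it reaches from about 0.425 to 0.875 m from the base axis. Payload 4.7 kg.
Tool frame: the origin (TCP) lies between the finger pads; the fingertips stand env.finger_overhang ahead of it and the grasp point (between the pads) lies 5 mm behind it (env.finger_overhang is the distance from the TCP to the fingertips, in m); z points along the fingers, y is the line along which they close (so a half turn about z gives the same grasp; the last joint's range is limited). The gripper opens to 87 mm and grips with 3 to 60 N. Pads are 19 mm wide; open, the fingers measure 117 mm over their backs; the gripper's body (75 mm by 190 mm) begins 51 mm behind the grasp point.
Start: joints at [76.438, 18.392, -4.016, 83.108, 1.295, 78.541, -3.26], TCP at [0.161, -0.63, 0.237] pointing down, gripper open.
Joint ranges: [-163.93, 163.93], [-17.29, 119.83], [-79.2, 71.16], [3.27, 140.29], [-89.18, 269.18], [5.43, 117.66], [-154.24, 154.24]. Speed limits (degrees/s): [147.25, 147.25, 180, 180, 180, 180, 180].

## Interface

Orientations are given as [roll, pitch, yaw] about the fixed x, y, z axes, in that order (R = Rz(yaw) Ry(pitch) Rx(roll)).
In Python, from cell import telemetry, eyes, env, models gives the robot as it stands. The module is installed in compiled form; this text tells all that it offers.
- The arm moves only by the tool drive_tool, never from a script. Its arguments are lists of equal length, an entry for each row: "angular": the turn, a rotation vector about the tool's x, y, z in rad, a list of three; "delta_pos": the shift along the tool's x, y, z in cm, a list of three; "gripper": the finger opening in cm, from 0 to 8.7. A call has 1 to 20 rows; each row shifts and turns the commanded pose from where the row before left it, along the tool's axes as they then stand; what a row does not reach is not made up. A row lasts 1/10 s, in which the tool goes at most 50 mm and 8.59 degrees, less where a joint would pass 70% of its speed; a pose out of reach is approached as far as the arm can. A call with a gripper value outside its range is refused whole. The fingers move at their own pace and stop on an object; "squeeze" is the grip in N (left out, the last holds). Time passes only in rows, so rows that do not move let the fingers close. It gives the time, the measured TCP pose, the force, the opening and the grip force at its end, in the units of the state.
- telemetry.get_obs(): the state, without advancing time (a new reading comes with each control period).
- eyes.read_camera(name): name is "side" or "top" or "wrist"; returns a dict with "pixels" (400x640x3 uint8, red, green, blue), "mtx" (3x3 intrinsics, pixels), "origin" and "orientation" of the camera in the world. Camera axes: x right, y down, z forward; pixel columns grow to the right and rows downward; lengths in m; the calibration is good to about 2 mm. The wrist camera is an equidistant fisheye: a pixel r from the principal point sees the ray r / f radians off the axis. A picture is of the moment at which its call begins. There is no depth.
- env.sign_off(): hands the job in; it is judged then, once.
Trained networks look in a picture, given as the dict that the camera call returned (one of the last four; its "shot" number tells which), for a name from the list of things; names that differ only in an ending like _2 or _b are one class to them, and where a whole thing is asked for, a point or a joint stands for the part that bears it (a point fixed in the world has none). Each returns a list of dicts, best first, with "p" (0 to 1); they miss things now and then, are a little off and sometimes report something else, mostly with a low value. They report only what shows in the picture. A call takes as long as a camera call. They do not tell look-alikes from the thing itself.
- models.search_frame(picture, target): "centre" ([column, row] in pixels, amid what is visible of it).
- models.cut_out(picture, target): "pixels" (400x640 bool, what is visible of it) and "centre" ([column, row] in pixels, amid what is visible of it).
The state is a dict: "time_s": time; "qpos": joint angles; "joint_velocities": joint speeds; "effort": joint torques, N m; "tool_pos": TCP position; "tool_rot": TCP orientation; "force": force on the tool from outside, world axes, zero at the start; "wrist_torque": the same for the moment, N m; "grip_width": finger opening in m; "grasp_force": force on a finger pad.
Only numpy, scipy, OpenCV 4.12 (cv2) and the standard library are available. Lean on these libraries where they do the work, as an engineer would, in place of code of your own. Each camera call takes 0.05 s, during which the arm holds its last target. There are 200 camera calls.

## Working session

There is one attempt and no reset: what is moved stays moved. The work goes in short steps, Python scripts to look and compute and a tool call to move; the robot and the scene stay as the last step left them, time stands still between calls to the robot, and variables do not carry over. Pictures are saved under pics/ and viewed, at most 15 in all, crops included, and the job is handed in when it is done.

Besides the shell and the picture viewer there is one more tool, called after "Call:" as name(argument=value, ...) on one line, values as JSON. drive_tool: Moves the arm, as the interface text tells. Its arguments: {"type":"object","properties":{"angular":{"type":"array","items":{"type":"array","items":{"type":"number"}}},"delta_pos":{"type":"array","items":{"type":"array","items":{"type":"number"}}},"gripper":{"type":"array","items":{"type":"number"}},"squeeze":{"type":"number"}},"required":["angular","delta_pos","gripper"]}

```bash
mkdir -p pics; cat > h.py <<'E'
import numpy as np, cv2
from cell import telemetry, eyes, env, models
from scipy.spatial.transform import Rotation as R
def shot(name,fn=None):
    p=eyes.read_camera(name)
    if fn: cv2.imwrite('pics/'+fn,p['pixels'][:,:,::-1])
    return p
def Rc(p):
    o=np.array(p['orientation'],float)
    return o if o.shape==(3,3) else R.from_euler('xyz',o,degrees=True).as_matrix()
def ray(p,uv,fish=False):
    K=np.array(p['mtx']); x=(uv[0]-K[0,2])/K[0,0]; y=(uv[1]-K[1,2])/K[1,1]
    if fish:
        th=np.hypot(x,y); s=np.sin(th)/max(th,1e-9); d=np.array([x*s,y*s,np.cos(th)])
    else: d=np.array([x,y,1.])
    return Rc(p)@d
def at_z(p,uv,z,fish=False):
    d=ray(p,uv,fish); o=np.array(p['origin']); return o+d*(z-o[2])/d[2]
def proj(p,X,fish=False):
    K=np.array(p['mtx']); c=Rc(p).T@(np.array(X)-np.array(p['origin']))
    if fish:
        r=np.hypot(c[0],c[1]); th=np.arctan2(r,c[2]); q=c[:2]/max(r,1e-9)*th
    else: q=c[:2]/c[2]
    return np.array([K[0,0]*q[0]+K[0,2],K[1,1]*q[1]+K[1,2]])
E
python3 - <<'E'
from h import *
np.set_printoptions(precision=4,suppress=True)
t=shot('top','top0.png'); s=shot('side','side0.png')
for p in (t,s): print(p['origin'],p['orientation'],p['mtx'])
print(env.finger_overhang,telemetry.get_obs())
for n,z in [('clamp_bed',.03),('nut_grip',.075),('lever_grip',.089),('key_square_top',.043),('key_bar_top',.043),('key_round_top',.043),('block1_mid',.048),('flat_block',.026),('tape',.019),('bench_timer',.019),('bottle',.1)]:
    for m in models.search_frame(t,n)[:5]: print(n,np.array(m['centre']),round(m['p'],2),at_z(t,m['centre'],z)[:2])
E
```

```text
[0.2589 0.0122 1.3821] [-167.2106    0.2841  -95.2116] [[400.3089   0.     313.7519]
 [  0.     400.3089 195.9654]
 [  0.       0.       1.    ]]
[-0.2534  1.0831  0.7218] [-115.7245    1.0734 -144.482 ] [[399.8534   0.     317.154 ]
 [  0.     399.8534 194.5829]
 [  0.       0.       1.    ]]
0.014 {'time_s': 0.1, 'qpos': array([76.439 , 18.436 , -4.0163, 83.168 ,  1.2947, 78.541 , -3.2608]), 'joint_velocities': array([-0.0125, -0.1271,  0.0769, -0.1711,  0.0096,  0.0074,  0.0337]), 'effort': array([ -0.0002, -49.2569,  -0.4059, -31.3398,  -0.0642,   0.0395,
         0.0001]), 'tool_pos': array([ 0.1612, -0.6292,  0.2356]), 'tool_rot': array([-179.9002,    0.0049,   14.3705]), 'force': array([ 0.3849, -0.0688, -0.3816]), 'wrist_torque': array([ 0.02  ,  0.0557, -0.0127]), 'grasp_force': 0.0, 'grip_width': 0.08727127591119899}
clamp_bed [297.  198.2] 0.71 [0.5626 0.0494]
nut_grip [274.3 213.1] 0.63 [0.509  0.1273]
lever_grip [305.8 204.7] 0.44 [0.5248 0.0207]
key_square_top [215.9 229.1] 0.5 [0.4785 0.3301]
key_square_top [270.6 217.3] 0.41 [0.5018 0.1437]
key_bar_top [203.4 234.2] 0.57 [0.4651 0.3726]
key_bar_top [189.4 235.3] 0.43 [0.4657 0.4197]
key_bar_top [294.7 196.4] 0.29 [0.5667 0.0564]
block1_mid [379.6 174. ] 0.86 [ 0.6177 -0.2425]
flat_block [419.7 150.3] 0.66 [ 0.6975 -0.3999]
tape [198.3 194.3] 0.61 [0.6108 0.3927]
bench_timer [365.4 242.7] 0.72 [ 0.3893 -0.1692]
bottle [207.9 157.2] 0.6 [0.7152 0.3344]
```

```bash
python3 - <<'E'
import cv2
i=cv2.imread('pics/top0.png')[120:270,160:460]; cv2.imwrite('pics/topc.png',cv2.resize(i,(800,400),interpolation=cv2.INTER_CUBIC))
E
```

```text
(no output)
```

View pics/topc.png

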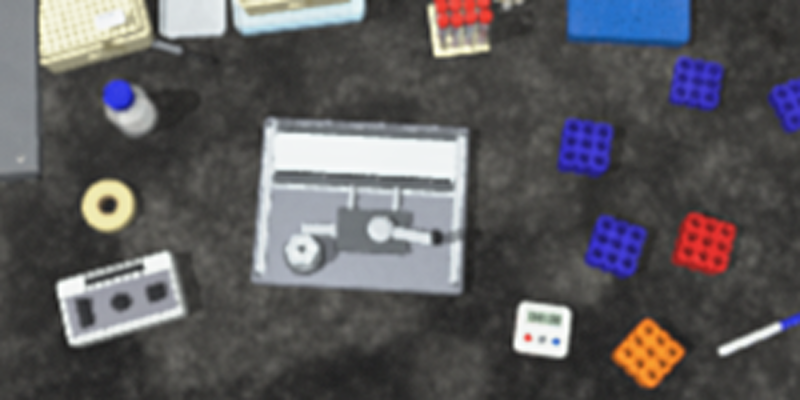

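View pics/side0.png

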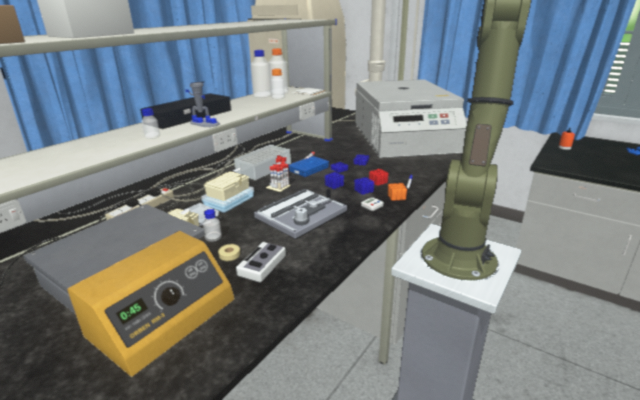

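Call:
drive_tool(angular=[[0,0,0],[0,0,0],[0,0,0],[0,0,0],[0,0,0],[0,0,0],[0,0,0],[0,0,0],[0,0,0],[0,0,0],[0,0,0],[0,0,0],[0,0,0],[0,0,0],[0,0,0],[0,0,0]], delta_pos=[[3.3,-1.8,-1.0],[3.3,-1.8,-1.0],[3.3,-1.8,-1.0],[3.3,-1.8,-1.0],[3.3,-1.8,-1.0],[3.3,-1.8,-1.0],[3.3,-1.8,-1.0],[3.3,-1.8,-1.0],[3.3,-1.8,-1.0],[3.3,-1.8,-1.0],[3.3,-1.8,-1.0],[3.3,-1.8,-1.0],[3.3,-1.8,-1.0],[3.3,-1.8,-1.0],[3.3,-1.8,-1.0],[0,0,0]], gripper=[8.7,8.7,8.7,8.7,8.7,8.7,8.7,8.7,8.7,8.7,8.7,8.7,8.7,8.7,8.7,8.7], squeeze=30)

```text
time_s: 2.25
tool_pos: [0.5778, -0.2387, 0.3876]
tool_rot: [-179.9, -0.3, 14.9]
force: [0.9, 0.8, -0.2]
grip_width: 0.0869
grasp_force: 0.0
```

```bash
python3 - <<'E'
from h import *
np.set_printoptions(precision=4,suppress=True)
w=shot('wrist','w0.png'); print(w['origin'],w['orientation'],w['mtx'])
o=telemetry.get_obs(); print(o['qpos'],o['tool_pos'],o['tool_rot'])
T=R.from_euler('xyz',o['tool_rot'],degrees=True).as_matrix()
print('cam in tool',T.T@(np.array(w['origin'])-o['tool_pos']),T.T@Rc(w))
for n,z in [('block1_mid',.048),('flat_block',.026)]:
    for m in models.search_frame(w,n)[:6]: print(n,np.array(m['centre']),round(m['p'],2),at_z(w,m['centre'],z,True)[:2])
a=cv2.imread('pics/w0.png'); b=cv2.imread('pics/side0.png')[140:220,300:420]
cv2.imwrite('pics/m0.png',np.vstack([cv2.resize(a,(560,350)),cv2.resize(b,(560,250),interpolation=cv2.INTER_CUBIC)]))
E
```

```text
[ 0.6578 -0.2183  0.5364] [162.8459   0.116  -75.0683] [[309.7069   0.     321.4597]
 [  0.     309.7069 203.2277]
 [  0.       0.       1.    ]]
[ 39.538   15.4963 -24.9613  71.1015   6.4083  94.6931 -59.3653] [ 0.5758 -0.2419  0.387 ] [-179.9578   -0.1009   14.7219]
cam in tool [ 0.0856 -0.0021 -0.1493] [[ 0.0037 -0.955  -0.2966]
 [ 1.      0.0039 -0.0002]
 [ 0.0013 -0.2966  0.955 ]]
block1_mid [329.4 136.3] 0.75 [ 0.6214 -0.2399]
flat_block [433.3 120.4] 0.74 [ 0.6967 -0.4036]
flat_block [62.  31.6] 0.59 [0.7328 0.3759]
```

View pics/m0.png

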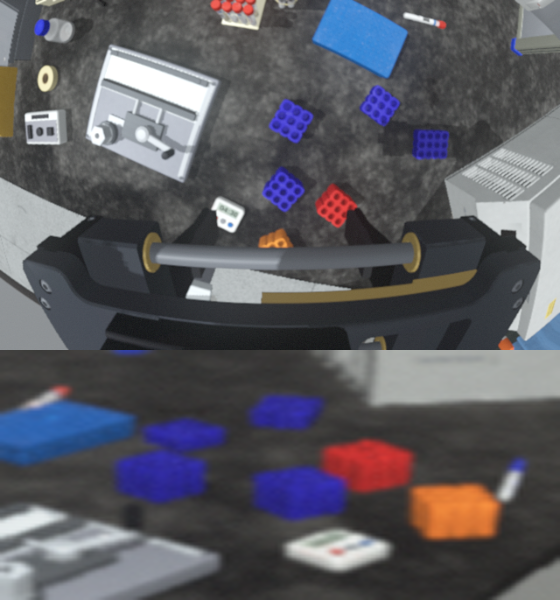

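```bash
cat >> h.py <<'E'
from scipy.optimize import minimize
def violet(p):
    h=cv2.cvtColor(p['pixels'],cv2.COLOR_RGB2HSV)
    return cv2.inRange(h,(116,110,40),(140,255,255))
def box(p,x,y,yaw,h,fish,s=62,z0=0.):
    c,q=np.cos(yaw),np.sin(yaw); a=s/2000
    P=[proj(p,(x+c*i-q*j,y+q*i+c*j,z),fish) for z in (z0,z0+h) for i in (-a,a) for j in (-a,a)]
    m=np.zeros((1600,2560),np.uint8); hull=cv2.convexHull((np.array(P)*4+1.5).round().astype(np.int32))
    cv2.fillConvexPoly(m,hull,255); return cv2.resize(m,(640,400),interpolation=cv2.INTER_AREA)/255.
def fit(views,x0,h=.048,z0=0.,r=.07):
    # views: [(pic,fish)], returns x,y,yaw,cost
    ms=[]
    for p,f in views:
        v=violet(p)/255.; u=proj(p,(x0[0],x0[1],.03+z0),f)
        n,l,st,ce=cv2.connectedComponentsWithStats(cv2.morphologyEx((v*255).astype(np.uint8),cv2.MORPH_CLOSE,np.ones((3,3))))
        k=1+np.argmin(np.linalg.norm(ce[1:]-u,axis=1)+1e4*(st[1:,4]<40)); ms.append((l==k).astype(float))
    def cost(t): return sum(np.abs(box(p,t[0],t[1],t[2]/10,h,f,z0=z0)-m).sum()/m.sum() for (p,f),m in zip(views,ms))
    best=None
    for y0 in np.radians([0,22,45,67]):
        s=np.array([[x0[0],x0[1],y0*10]]*4); s[1,0]+=.01; s[2,1]+=.01; s[3,2]+=3
        q=minimize(cost,s[0],method='Nelder-Mead',options=dict(initial_simplex=s,xatol=2e-4,fatol=1e-3,maxiter=200))
        if best is None or q.fun<best.fun: best=q
    x,y,a=best.x; a=(np.degrees(a/10)+45)%90-45
    return round(x,4),round(y,4),round(a,1),round(best.fun,3)
E
python3 - <<'E'
from h import *
np.set_printoptions(precision=4,suppress=True)
t=shot('top'); w=shot('wrist'); s=shot('side')
for n,uv in dict(A=(380,175),B=(391,212),C=(421,151),D=(457,158)).items():
    x0=at_z(t,uv,.03)[:2]
    for h in (.026,.048): print(n,h,fit([(t,0),(w,1)],x0,h),'3v' ,fit([(t,0),(w,1),(s,0)],x0,h))
for n,z in [('clamp_bed',.03),('nut_grip',.075),('lever_grip',.089),('cam_lever',.05),('key_square_top',.043),('key_bar_top',.043),('key_round_top',.043)]:
    for m in models.search_frame(w,n)[:5]: print(n,np.array(m['centre']),round(m['p'],2),at_z(w,m['centre'],z,True)[:2])
E
```

```text
A 0.026 (np.float64(0.6199), np.float64(-0.2451), np.float64(-16.1), np.float64(0.234)) 3v (np.float64(0.6201), np.float64(-0.2453), np.float64(-17.5), np.float64(0.875))
A 0.048 (np.float64(0.6203), np.float64(-0.2444), np.float64(-15.4), np.float64(0.219)) 3v (np.float64(0.6203), np.float64(-0.2445), np.float64(-15.5), np.float64(0.673))
B 0.026 (np.float64(0.4844), np.float64(-0.2672), np.float64(-23.7), np.float64(0.31)) 3v (np.float64(0.4857), np.float64(-0.2687), np.float64(-24.3), np.float64(0.698))
B 0.048 (np.float64(0.4854), np.float64(-0.266), np.float64(-25.2), np.float64(0.159)) 3v (np.float64(0.4855), np.float64(-0.2658), np.float64(-26.3), np.float64(0.278))
C 0.026 (np.float64(0.6995), np.float64(-0.4076), np.float64(-17.6), np.float64(2.567)) 3v (np.float64(0.6995), np.float64(-0.4079), np.float64(-15.5), np.float64(3.243))
C 0.048 (np.float64(0.6985), np.float64(-0.4027), np.float64(-40.0), np.float64(2.986)) 3v (np.float64(0.6976), np.float64(-0.4018), np.float64(-40.2), np.float64(3.789))
D 0.026 (np.float64(0.6626), np.float64(-0.5583), np.float64(19.5), np.float64(0.743)) 3v (np.float64(0.6631), np.float64(-0.5572), np.float64(17.6), np.float64(0.89))
D 0.048 (np.float64(0.6586), np.float64(-0.5464), np.float64(18.7), np.float64(1.01)) 3v (np.float64(0.6587), np.float64(-0.5464), np.float64(18.8), np.float64(1.463))
clamp_bed [168.5 120.9] 0.7 [0.5804 0.0303]
nut_grip [111.2 155.1] 0.9 [0.5088 0.1187]
lever_grip [326.6 133.2] 0.46 [ 0.6216 -0.2427]
cam_lever [170.4 156.8] 0.72 [0.5232 0.0064]
cam_lever [167.6 113. ] 0.5 [0.5963 0.0244]
key_square_top [ 53.  150.2] 0.64 [0.478  0.3194]
key_square_top [165.6 110.7] 0.28 [0.5987 0.0327]
key_bar_top [ 30.5 152.9] 0.48 [0.4573 0.4085]
key_bar_top [ 52.2 149.8] 0.28 [0.4784 0.3224]
key_round_top [170.8 111.4] 0.64 [0.5991 0.0222]
key_round_top [173.7  75.3] 0.25 [0.6607 0.0299]
```

```bash
python3 - <<'E'
import cv2,numpy as np
a=cv2.imread('pics/w0.png')[80:260,290:550]
b=cv2.imread('pics/side0.png')[145:200,320:385]
cv2.imwrite('pics/m1.png',np.vstack([cv2.resize(a,(520,360),interpolation=cv2.INTER_CUBIC),cv2.resize(b,(520,240),interpolation=cv2.INTER_CUBIC)]))
E
```

```text
(no output)
```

View pics/m1.png

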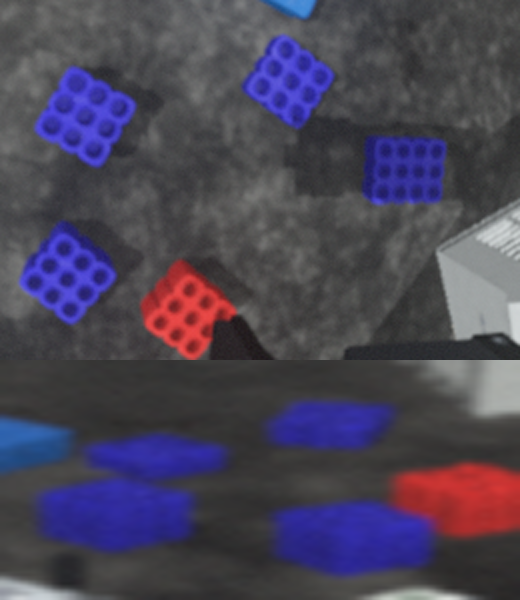

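Call:
drive_tool(angular=[[0,0,0],[0,0,0],[0,0,0],[0,0,0],[0,0,0],[0,0,0],[0,0,0],[0,0,0],[0,0,0]], delta_pos=[[-0.5,-3.7,0.5],[-0.5,-3.7,0.5],[-0.5,-3.7,0.5],[-0.5,-3.7,0.5],[-0.5,-3.7,0.5],[-0.5,-3.7,0.5],[-0.5,-3.7,0.5],[-0.5,-3.7,0.5],[0,0,0]], gripper=[8.7,8.7,8.7,8.7,8.7,8.7,8.7,8.7,8.7])

```text
time_s: 3.8
tool_pos: [0.4597, 0.0375, 0.3468]
tool_rot: [180.0, -0.0, 14.9]
force: [0.0, -0.8, 0.6]
grip_width: 0.087
grasp_force: 0.0
```

```bash
python3 - <<'E'
from h import *
import pickle
np.set_printoptions(precision=4,suppress=True)
w=shot('wrist','w1.png'); pickle.dump(w,open('w1.pkl','wb'))
o=telemetry.get_obs(); print(o['qpos'],o['tool_pos'],o['tool_rot'])
for n,z in [('clamp_bed',.03),('nut_grip',.075),('lever_grip',.089),('cam_lever',.05),('key_square_top',.043),('key_bar_top',.043),('key_round_top',.043)]:
    for m in models.search_frame(w,n)[:3]: print(n,np.array(m['centre']),round(m['p'],2),at_z(w,m['centre'],z,True)[:2])
cv2.imwrite('pics/w1b.png',cv2.resize(w['pixels'][:240,100:500,::-1],(800,480)))
E
```

```text
[ 31.3588  -6.3381 -35.2065  96.6975  -3.5678  88.4384 -78.916 ] [0.4608 0.0342 0.3469] [179.9089  -0.0361  14.6724]
clamp_bed [328.6  91.2] 0.59 [0.5691 0.055 ]
clamp_bed [571.6 112.6] 0.37 [ 0.6943 -0.3903]
clamp_bed [421.6 228.2] 0.33 [ 0.4   -0.153]
nut_grip [269.  121.1] 0.65 [0.5074 0.123 ]
nut_grip [110.8 118.7] 0.25 [0.4629 0.382 ]
lever_grip [350.  131.5] 0.68 [0.5217 0.0147]
cam_lever [352.2 129.7] 0.73 [0.5233 0.0082]
cam_lever [110.7 116.2] 0.67 [0.4624 0.4022]
cam_lever [354.1  35.3] 0.47 [0.6576 0.0416]
key_square_top [152.7 114.7] 0.47 [0.4772 0.3197]
key_bar_top [111.3 117.9] 0.74 [0.4585 0.4057]
key_bar_top [505.  118.4] 0.68 [ 0.6199 -0.2299]
key_round_top [420.1 227.4] 0.73 [ 0.4046 -0.1441]
key_round_top [129.8 115.9] 0.7 [0.468  0.3654]
key_round_top [338.   71.2] 0.59 [0.6003 0.0497]
```

View pics/w1b.png

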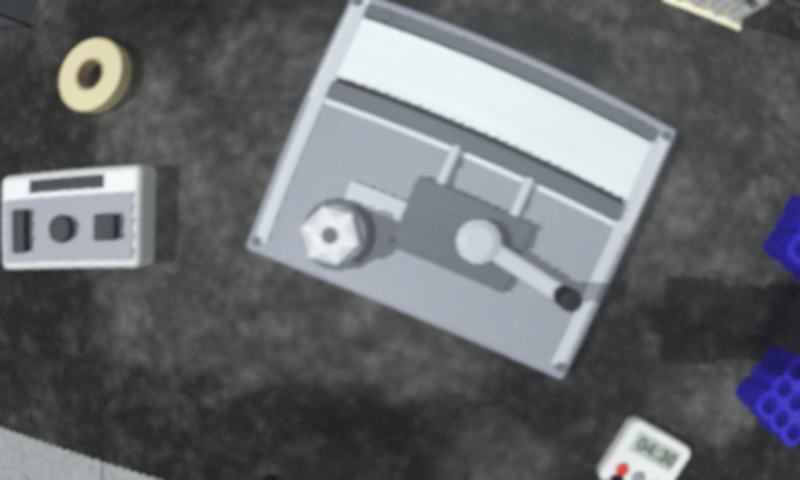

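```bash
python3 - <<'E'
from h import *
import pickle
np.set_printoptions(precision=4,suppress=True)
w=pickle.load(open('w1.pkl','rb'))
f=lambda c,z: at_z(w,(c[0]/2+100-.25,c[1]/2-.25),z,True)[:2]
LT,RT,LB,RB=[f(c,.03) for c in [(360,-2),(675,131),(250,244),(563,377)]]
print(LT,RT,LB,RB,'w',np.linalg.norm(LT-RT),np.linalg.norm(LB-RB),'d',np.linalg.norm(LT-LB),np.linalg.norm(RT-RB))
c=(LT+RT+LB+RB)/4; d=(LT-RT)+(LB-RB); yaw=np.arctan2(-d[0],d[1]); print('c',c,np.degrees(yaw))
Rb=np.array([[np.cos(yaw),-np.sin(yaw)],[np.sin(yaw),np.cos(yaw)]])
nut=f((332,234),.075);grip=f((568,297),.089);piv=f((480,241),.065)
for n,q in dict(nut=nut,grip=grip,piv=piv).items(): print(n,q,Rb.T@(q-c))
for n,q,z in [('jawL',(341,79),.04),('jawR',(624,206),.04),('fenL',(370,22),.03),('fenR',(656,142),.03)]:
    print(n,f(q,z),Rb.T@(f(q,z)-c))
# enlarge strips
i=w['pixels'][:200,200:460,::-1]; cv2.imwrite('pics/w1c.png',cv2.resize(i,(780,600),interpolation=cv2.INTER_CUBIC))
E
```

```text
[0.6935 0.1635] [ 0.6598 -0.0942] [0.4879 0.1977] [ 0.4473 -0.0637] w 0.2599199443560074 0.2645538228798172 d 0.20850101374509486 0.2146854420615796
c [0.5721 0.0508] -8.146649138916436
nut [0.5122 0.1287] [-0.0704  0.0686]
grip [ 0.5127 -0.035 ] [-0.0466 -0.0934]
piv [0.532 0.03 ] [-0.0368 -0.0264]
jawL [0.6244 0.1574] [0.0366 0.1129]
jawR [ 0.5879 -0.0679] [ 0.0324 -0.1153]
fenL [0.6755 0.1506] [0.0882 0.1134]
fenR [ 0.6457 -0.0816] [ 0.0916 -0.1207]
```

View pics/w1c.png

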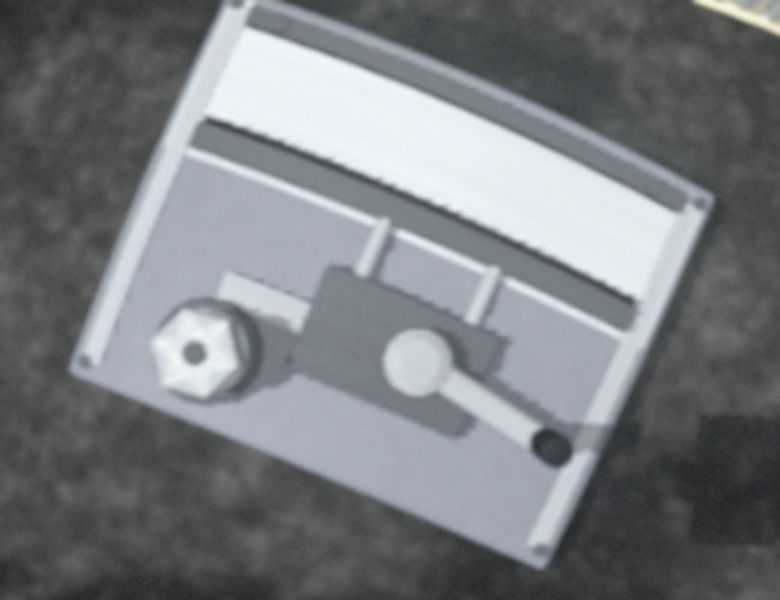

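Call:
drive_tool(angular=[[0,0,-0.147],[0,0,-0.147],[0,0,-0.147],[0,0,-0.147],[0,0,-0.147],[0,0,-0.147],[0,0,-0.147],[0,0,0],[0,0,0],[0,0,0],[0,0,0],[0,0,0],[0,0,0],[0,0,0],[0,0,0]], delta_pos=[[0,0,0],[0,0,0],[0,0,0],[0,0,0],[0,0,0],[0,0,0],[0,0,0],[-0.87,1.16,3.3],[-0.87,1.16,3.3],[-0.87,1.16,3.3],[-0.87,1.16,3.3],[-0.87,1.16,3.3],[-0.87,1.16,3.3],[0,0,0],[0,0,0]], gripper=[8.7,8.7,8.7,8.7,8.7,8.7,8.7,6,6,6,6,6,6,6,6])

```text
time_s: 5.7
tool_pos: [0.5131, -0.0385, 0.1485]
tool_rot: [-179.9, -0.0, 73.3]
force: [0.1, 0.2, 1.0]
grip_width: 0.0601
grasp_force: 0.0
```

```bash
python3 - <<'E'
from h import *
np.set_printoptions(precision=4,suppress=True)
w=shot('wrist','w2.png')
o=telemetry.get_obs(); print(o['qpos'],o['tool_pos'],o['tool_rot'])
for n,z in [('nut_grip',.075),('lever_grip',.08)]:
    for m in models.search_frame(w,n)[:3]: print(n,np.array(m['centre']),round(m['p'],2),at_z(w,m['centre'],z,True)[:2])
cv2.imwrite('pics/w2b.png',w['pixels'][:,:,::-1])
E
```

```text
[ 29.2928   7.3869 -29.7973 107.5904   3.9793  65.9805 -18.5909] [ 0.5139 -0.038   0.1497] [179.9497  -0.0455  73.3262]
nut_grip [252.8  17.6] 0.88 [0.5104 0.1214]
nut_grip [459.2  99.6] 0.18 [0.6399 0.022 ]
lever_grip [313.6 151.2] 0.69 [0.5236 0.0135]
lever_grip [348.1 111.2] 0.57 [0.5547 0.0338]
```

View pics/w2b.png

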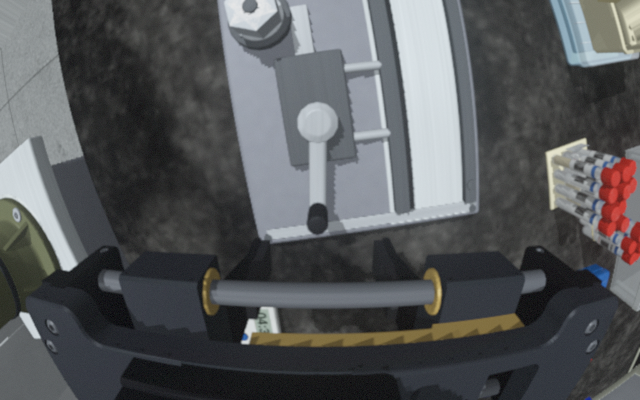

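```bash
python3 - <<'E'
from h import *
np.set_printoptions(precision=4,suppress=True)
w=shot('wrist')
print('grip',at_z(w,(317.5,211),.089,1),'piv',at_z(w,(318.5,120),.065,1),'nut',at_z(w,(250,6),.075,1),'tcp',proj(w,(.5139,-.038,.075),1), 'grip base',at_z(w,(317,222),.06,1))
E
```

```text
grip [ 0.5157 -0.027   0.089 ] piv [0.5346 0.0336 0.065 ] nut [0.5122 0.1325 0.075 ] tcp [319.5452 218.7511] grip base [ 0.5094 -0.0454  0.06  ]
```

Call:
drive_tool(angular=[[0,0,0],[0,0,0],[0,0,0],[0,0,0],[0,0,0],[0,0,0],[0,0,0],[0,0,0],[0,0,0]], delta_pos=[[0,0,2.5],[0,0,2.5],[0,0,2.5],[0,0,0],[0,0,0],[0,0,0],[0,0,0],[0,0,0],[0,0,0]], gripper=[6,6,6,1,1,1,1,1,1], squeeze=25)

```text
time_s: 6.8
tool_pos: [0.5131, -0.0385, 0.0741]
tool_rot: [-180.0, 0.0, 73.3]
force: [-2.4, 0.1, 1.9]
grip_width: 0.0197
grasp_force: 1.2
```

Call:
drive_tool(angular=[[0,0,0],[0,0,0],[0,0,0.12],[0,0,0.12],[0,0,0.12],[0,0,0.12],[0,0,0.12],[0,0,0.12],[0,0,0.12],[0,0,0.12],[0,0,0.12],[0,0,0.12],[0,0,0.12],[0,0,0.12],[0,0,0]], delta_pos=[[0,0,0],[0,0,0],[0.05,-0.84,0],[0.05,-0.84,0],[0.05,-0.84,0],[0.05,-0.84,0],[0.05,-0.84,0],[0.05,-0.84,0],[0.05,-0.84,0],[0.05,-0.84,0],[0.05,-0.84,0],[0.05,-0.84,0],[0.05,-0.84,0],[0.05,-0.84,0],[0,0,0]], gripper=[1,1,1,1,1,1,1,1,1,1,1,1,1,1,1])

```text
time_s: 8.3
tool_pos: [0.4603, 0.0402, 0.0735]
tool_rot: [179.8, 0.5, -9.3]
force: [-13.1, -0.2, 15.5]
grip_width: 0.0155
grasp_force: 25.0
```

Call:
drive_tool(angular=[[0,0,0.02],[0,0,0],[0,0,0]], delta_pos=[[0.2,-0.3,0],[0,-0.2,0],[0,0,0]], gripper=[1,1,1])

```text
time_s: 8.6
tool_pos: [0.4604, 0.0406, 0.0732]
tool_rot: [179.4, 0.8, -10.4]
force: [-19.9, -8.9, 21.8]
grip_width: 0.0151
grasp_force: 25.0
```

Call:
drive_tool(angular=[[0,0,0],[0,0,0],[0,0,0],[0,0,0],[0,0,0],[0,0,0],[0,0,0],[0,0,0],[0,0,0]], delta_pos=[[0,0,0],[0,0,0],[0,0,0],[0,0,-3],[0,-1,-4],[0,-1,-4],[0,-1,-4],[0,-1,-4],[0,0,0]], gripper=[5,5,5,5.5,5.5,5.5,5.5,5.5,5.5])

```text
time_s: 9.5
tool_pos: [0.4778, 0.0869, 0.2698]
tool_rot: [-179.8, -0.7, -10.1]
force: [0.8, 1.4, -0.2]
grip_width: 0.0546
grasp_force: 0.0
```

```bash
python3 - <<'E'
from h import *
import pickle
np.set_printoptions(precision=4,suppress=True)
w=shot('wrist','w3.png');pickle.dump(w,open('w3.pkl','wb'))
o=telemetry.get_obs(); print(o['qpos'],o['tool_pos'],o['tool_rot'])
for n,z in [('nut_grip',.075),('lever_grip',.08)]:
    for m in models.cut_out(w,n)[:2]: print(n,np.array(m['centre']),round(m['p'],2),at_z(w,m['centre'],z,True)[:2],m['pixels'].sum())
i=w['pixels'][0:240,160:480,::-1];cv2.imwrite('pics/w3b.png',cv2.resize(i,(800,600),interpolation=cv2.INTER_CUBIC))
E
```

```text
[  16.3131   -2.183   -28.663   102.6727   -1.0267   78.8182 -112.3424] [0.4763 0.0856 0.2667] [-179.8732   -0.4092  -10.2019]
nut_grip [281.1 162.8] 0.97 [0.5113 0.1278] 1029
lever_grip [361.2 147.8] 0.73 [0.5129 0.0367] 1264
lever_grip [116.8 228. ] 0.36 [0.4723 0.378 ] 253
```

View pics/w3b.png

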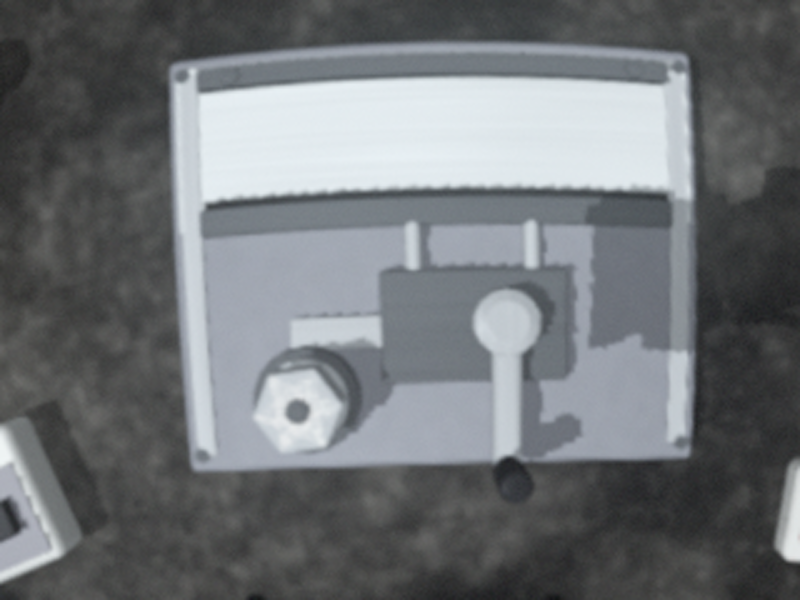

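```bash
python3 - <<'E'
from h import *
import pickle
np.set_printoptions(precision=4,suppress=True)
w=pickle.load(open('w3.pkl','rb'))
f=lambda c,z: at_z(w,((c[0]+.5)/2.5+160-.5,(c[1]+.5)/2.5-.5),z,True)[:2]
P={k:f(c,z) for k,(c,z) in dict(LT=((171,66),.022),RT=((690,54),.022),LB=((194,470),.022),RB=((690,458),.022),nut=((297,411),.075),grip=((516,489),.089),piv=((507,322),.065),jL=((205,205),.04),jR=((668,192),.04),fL=((201,92),.03),fR=((667,78),.03),n1=((348,408),.075),n2=((254,412),.075),n3=((327,448),.075),n4=((281,367),.075),n5=((326,367),.075),n6=((279,451),.075)).items()}
d=(P['LT']-P['RT'])+(P['LB']-P['RB']);
for nm,a,b in [('back','LT','RT'),('front','LB','RB'),('jaw','jL','jR'),('fence','fL','fR')]:
    v=P[a]-P[b]; print(nm,np.linalg.norm(v),np.degrees(np.arctan2(-v[0],v[1])))
print('corner c',(P['LT']+P['RT']+P['LB']+P['RB'])/4)
yaw=np.radians(-8.2); Rb=np.array([[np.cos(yaw),-np.sin(yaw)],[np.sin(yaw),np.cos(yaw)]])
c=P['nut']-Rb@[-.072,.068]; print('c by nut',c)
for k,v in P.items(): print(k,v,Rb.T@(v-c))
print([np.degrees(np.arctan2(*(Rb.T@(P[a]-P[b]))[::-1])) for a,b in [('n1','n2'),('n3','n4'),('n5','n6')]])
E
```

```text
back 0.27294740175540777 -7.945338421540334
front 0.2711741015428176 -8.55793106590778
jaw 0.22907341954673466 -7.856816990748828
fence 0.2377676433652935 -7.488245498948386
corner c [0.5713 0.0525]
c by nut [0.5719 0.0534]
LT [0.6993 0.1716] [0.1092 0.1352]
RT [ 0.6615 -0.0987] [ 0.1104 -0.1378]
LB [0.4823 0.2027] [-0.11   0.135]
RB [ 0.4419 -0.0655] [-0.1117 -0.1362]
nut [0.5104 0.131 ] [-0.072  0.068]
grip [0.4609 0.04  ] [-0.108  -0.0291]
piv [0.5327 0.0301] [-0.0355 -0.0286]
jL [0.6163 0.1621] [0.0284 0.114 ]
jR [ 0.585  -0.0648] [ 0.0298 -0.1151]
fL [0.6776 0.1563] [0.0899 0.1169]
fR [ 0.6466 -0.0795] [ 0.0929 -0.1208]
n1 [0.5074 0.1079] [-0.0716  0.0448]
n2 [0.5137 0.1506] [-0.0715  0.0879]
n3 [0.491  0.1209] [-0.0897  0.0553]
n4 [0.5314 0.1341] [-0.0516  0.0741]
n5 [0.5275 0.1141] [-0.0526  0.0537]
n6 [0.4937 0.1431] [-0.0902  0.0776]
[np.float64(-90.12645209551572), np.float64(-153.77657116636675), np.float64(-32.397940827650544)]
```

Call:
drive_tool(angular=[[0,0,-0.131],[0,0,-0.131],[0,0,-0.131],[0,0,-0.131],[0,0,0],[0,0,0],[0,0,0],[0,0,0],[0,0,0],[0,0,0],[0,0,0]], delta_pos=[[0,0,0],[0,0,0],[0,0,0],[0,0,0],[0.94,-0.61,3.3],[0.94,-0.61,3.3],[0.94,-0.61,3.3],[0.94,-0.61,3.3],[0.94,-0.61,3.3],[0,0,0],[0,0,0]], gripper=[5.5,5.5,5.5,5.5,5.5,5.5,5.5,5.5,5.5,5.5,5.5])

```text
time_s: 10.75
tool_pos: [0.5068, 0.1281, 0.0973]
tool_rot: [-179.9, 0.2, 19.7]
force: [-0.4, 0.8, -0.3]
grip_width: 0.0552
grasp_force: 0.0
```

Call:
drive_tool(angular=[[0,0,0],[0,0,0],[0,0,0],[0,0,0],[0,0,0],[0,0,0],[0,0,0]], delta_pos=[[0.35,-0.1,0.5],[0,0,1.3],[0,0,1.3],[0,0,0],[0,0,0],[0,0,0],[0,0,0]], gripper=[5.5,5.5,5.5,3,3,3,3], squeeze=30)

```text
time_s: 11.45
tool_pos: [0.5105, 0.1321, 0.0676]
tool_rot: [-179.9, -0.0, 19.8]
force: [-0.9, 3.8, -1.3]
grip_width: 0.0374
grasp_force: 30.0
```

Call:
drive_tool(angular=[[0,0,0],[0,0,-0.137],[0,0,-0.137],[0,0,-0.137],[0,0,-0.137],[0,0,-0.137],[0,0,-0.137],[0,0,-0.137],[0,0,-0.137],[0,0,-0.137],[0,0,-0.137],[0,0,-0.137],[0,0,-0.137],[0,0,-0.137],[0,0,-0.137],[0,0,0],[0,0,0]], delta_pos=[[0,0,0],[0,0,0],[0,0,0],[0,0,0],[0,0,0],[0,0,0],[0,0,0],[0,0,0],[0,0,0],[0,0,0],[0,0,0],[0,0,0],[0,0,0],[0,0,0],[0,0,0],[0,0,0],[0,0,0]], gripper=[3,3,3,3,3,3,3,3,3,3,3,3,3,3,3,3,3])

```text
time_s: 13.15
tool_pos: [0.5115, 0.1301, 0.0677]
tool_rot: [180.0, 0.0, 129.4]
force: [0.8, 1.2, -1.2]
grip_width: 0.0357
grasp_force: 29.9
```

Call:
drive_tool(angular=[[0,0,0],[0,0,0],[0,0,0],[0,0,0.137],[0,0,0.137],[0,0,0.137],[0,0,0.137],[0,0,0.137],[0,0,0.137],[0,0,0.137],[0,0,0],[0,0,0],[0,0,0],[0,0,0],[0,0,0]], delta_pos=[[0,0,0],[0,0,0],[0,0,-3],[0,0,-3],[0,0,-3],[0,0,-3],[0,0,-3],[0,0,-3],[0,0,-2],[0,0,0],[-2.9,1.8,0],[-2.9,1.8,0],[-2.9,1.8,0],[-2.9,1.8,0],[0,0,0]], gripper=[5.5,5.5,8,8.7,8.7,8.7,8.7,8.7,8.7,8.7,8.7,8.7,8.7,8.7,8.7])

```text
time_s: 14.65
tool_pos: [0.5506, -0.0073, 0.267]
tool_rot: [180.0, 0.2, 74.1]
force: [-0.1, -0.5, -0.8]
grip_width: 0.0872
grasp_force: 0.0
```

```bash
python3 - <<'E'
from h import *
import pickle
np.set_printoptions(precision=4,suppress=True)
w=shot('wrist','w4.png');pickle.dump(w,open('w4.pkl','wb')); t=shot('top')
o=telemetry.get_obs(); print(o['qpos'],o['tool_pos'],o['tool_rot'])
A=fit([(t,0),(w,1)],(.62,-.2445)); B=fit([(t,0),(w,1)],(.4855,-.266)); print(A,B,fit([(t,0)],(.62,-.2445)),fit([(t,0)],(.4855,-.266)))
# rectify the deck level (z=.035) in bed frame, 2 px/mm: u along -y, v along -x
yaw=np.radians(-8.0);c=np.array([.5716,.0530]);Rb=np.array([[np.cos(yaw),-np.sin(yaw)],[np.sin(yaw),np.cos(yaw)]])
def rect(z):
    X=np.arange(.12,-.12,-.0005);Y=np.arange(.145,-.145,-.0005);m=np.zeros((len(X),len(Y),2),np.float32)
    for i,x in enumerate(X):
        for j in range(0,len(Y),1): 
            q=c+Rb@[x,Y[j]]; m[i,j]=proj(w,(q[0],q[1],z),True)
    return cv2.remap(w['pixels'],m[...,0],m[...,1],cv2.INTER_CUBIC)
r=rect(.04); g=r[:,:,::-1].copy()
for k in range(0,480,20): cv2.line(g,(0,k),(6 if k%100 else 14,k),(0,0,255),1)
cv2.imwrite('pics/r4.png',g[:480])
E
```

```text
[ 32.0215   7.992  -37.9239  93.7941   4.9576  79.9471 -22.0238] [ 0.5497 -0.0012  0.2674] [-179.9702   -0.0107   74.4774]
(np.float64(0.6152), np.float64(-0.2471), np.float64(0.9), np.float64(2.064)) (np.float64(0.4855), np.float64(-0.2663), np.float64(-20.5), np.float64(1.292)) (np.float64(0.6202), np.float64(-0.2437), np.float64(-14.4), np.float64(0.061)) (np.float64(0.486), np.float64(-0.266), np.float64(-24.0), np.float64(0.065))
```

View pics/r4.png

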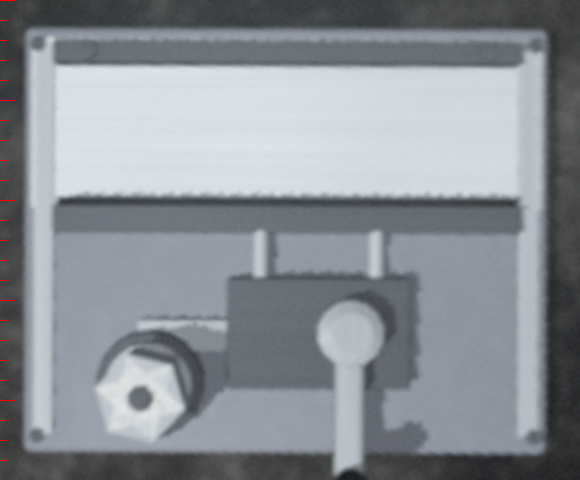

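Call:
drive_tool(angular=[[0,0,0],[0,0,0],[0,0,0],[0,0,0],[0,0,0],[0,0,0],[0,0,0],[0,0,0]], delta_pos=[[-3.56,2.2,1.6],[-3.56,2.2,1.6],[-3.56,2.2,1.6],[-3.56,2.2,1.6],[-3.56,2.2,1.6],[-3.56,2.2,1.6],[0,0,0],[0,0,0]], gripper=[8.7,8.7,8.7,8.7,8.7,8.7,8.7,8.7])

```text
time_s: 15.55
tool_pos: [0.6203, -0.2406, 0.1706]
tool_rot: [-179.9, -0.1, 74.6]
force: [1.4, 2.0, -0.6]
grip_width: 0.0871
grasp_force: 0.0
```

```bash
python3 - <<'E'
from h import *
np.set_printoptions(precision=4,suppress=True)
w=shot('wrist','w5.png')
o=telemetry.get_obs(); print(o['qpos'],o['tool_pos'],o['tool_rot'])
v=violet(w); print('mask rows near tcp', proj(w,(.62,-.244,.048),1), v[:260].sum()//255)
print(fit([(w,1)],(.62,-.244)))
m=models.cut_out(w,'block1_mid')[:3]; print([(k['centre'],k['p'],at_z(w,k['centre'],.048,1)[:2]) for k in m])
E
```

```text
[ 40.8882  24.9894 -29.3546  84.6774  12.3618  73.5932  -4.9245] [ 0.621  -0.239   0.1717] [-179.9862   -0.1006   74.7436]
mask rows near tcp [321.4553 204.2157] 7126
(np.float64(0.6203), np.float64(-0.2446), np.float64(-15.4), np.float64(0.061))
[([322.0, 199.0], 0.73, array([ 0.6218, -0.2393]))]
```

Call:
drive_tool(angular=[[0,0,0],[0,0,0],[0,0,0],[0,0,0],[0,0,0],[0,0,0],[0,0,0],[0,0,0],[0,0,0],[0,0,0]], delta_pos=[[-0.5,0.1,2.8],[0,0,2.8],[0,0,2.8],[0,0,2.8],[0,0,2.9],[0,0,0],[0,0,0],[0,0,0],[0,0,0],[0,0,0]], gripper=[8.7,8.7,8.7,8.7,8.7,8.7,5.5,5.5,5.5,5.5], squeeze=25)

```text
time_s: 16.65
tool_pos: [0.6207, -0.2465, 0.0322]
tool_rot: [179.9, 0.0, 74.6]
force: [-2.0, -0.2, 1.3]
grip_width: 0.0626
grasp_force: 0.8
```

Call:
drive_tool(angular=[[0,0,0],[0,0,0],[0,0,0],[0,0,0],[0,0,0],[0,0,-0.129],[0,0,0],[0,0,0],[0,0,0],[0,0,0],[0,0,0],[0,0,0],[0,0,0],[0,0,0],[0,0,0],[0,0,0],[0,0,0],[0,0,0]], delta_pos=[[0,0,0],[0,0,0],[0,0,-3],[0,0,-4],[0,0,-4],[0,0,0],[3.2,-0.36,0],[3.2,-0.36,0],[3.2,-0.36,0],[3.2,-0.36,0],[3.2,-0.36,0],[3.2,-0.36,0],[3.2,-0.36,0],[3.2,-0.36,0],[3.2,-0.36,0],[3.2,-0.36,0],[0,0,0],[0,0,0]], gripper=[5.5,5.5,5.5,5.5,5.5,5.5,5.5,5.5,5.5,5.5,5.5,5.5,5.5,5.5,5.5,5.5,5.5,5.5])

```text
time_s: 18.45
tool_pos: [0.6285, 0.0765, 0.1403]
tool_rot: [-180.0, 0.0, 82.2]
force: [0.4, -0.6, -1.6]
grip_width: 0.0612
grasp_force: 25.0
```

```bash
python3 - <<'E'
from h import *
np.set_printoptions(precision=4,suppress=True)
w=shot('wrist','w6.png'); o=telemetry.get_obs(); print(o['tool_pos'],o['tool_rot'],o['grip_width'],o['grasp_force'],o['force'])
x,y,z=o['tool_pos']; print(fit([(w,1)],(x,y),z0=z-.0325))
t=shot('top'); print(fit([(t,0)],(.486,-.266)))
E
```

```text
[0.6287 0.0747 0.1402] [-179.9869    0.0678   82.0287] 0.061183058473779264 24.99348127283156 [ 0.0618 -0.0497 -1.8633]
(np.float64(0.6289), np.float64(0.0759), np.float64(-7.7), np.float64(0.567))
(np.float64(0.4859), np.float64(-0.2663), np.float64(-25.1), np.float64(0.067))
```

View pics/w6.png

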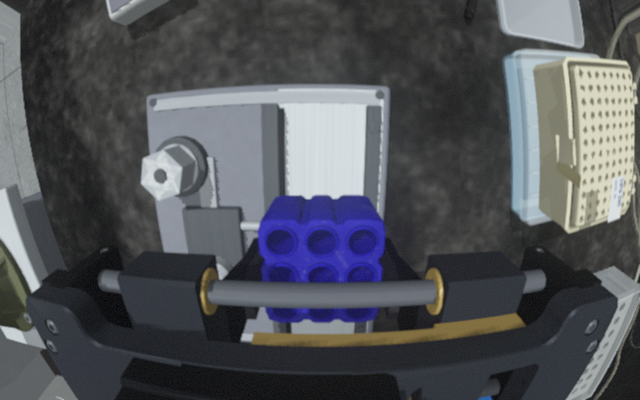

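```bash
python3 - <<'E'
from h import *
np.set_printoptions(precision=4,suppress=True)
w=shot('wrist')
yaw=np.radians(-8.0);c=np.array([.5716,.0530]);Rb=np.array([[np.cos(yaw),-np.sin(yaw)],[np.sin(yaw),np.cos(yaw)]])
b=lambda uv,z:Rb.T@(at_z(w,uv,z,1)[:2]-c)
g=w['pixels'].astype(int).mean(2)
for r in (125,145,165): print(r,[int(v) for v in g[r,258:392:2]])
for z in (.03,.04): print(z,[b((u,145),z) for u in (262,284,288,365,381)])
E
```

```text
125 [143, 116, 108, 109, 113, 110, 111, 111, 107, 84, 67, 64, 86, 153, 202, 215, 218, 216, 216, 217, 217, 216, 217, 218, 219, 217, 218, 217, 219, 221, 217, 219, 218, 216, 218, 219, 216, 217, 219, 219, 217, 218, 220, 218, 218, 218, 218, 217, 219, 219, 219, 220, 218, 153, 101, 106, 109, 107, 106, 106, 106, 189, 153, 142, 119, 63, 56]
145 [149, 125, 111, 112, 112, 111, 112, 113, 109, 88, 65, 66, 81, 158, 212, 212, 216, 215, 214, 218, 216, 215, 215, 218, 220, 215, 217, 216, 218, 220, 217, 219, 218, 216, 217, 219, 217, 218, 219, 219, 217, 217, 219, 218, 218, 219, 217, 216, 219, 219, 220, 222, 212, 130, 111, 112, 110, 110, 110, 109, 135, 188, 149, 138, 104, 61, 64]
165 [150, 141, 113, 107, 109, 110, 112, 109, 113, 98, 64, 65, 69, 140, 192, 212, 214, 216, 215, 215, 215, 215, 213, 216, 219, 215, 215, 216, 219, 219, 217, 218, 217, 214, 217, 219, 215, 217, 218, 218, 217, 216, 218, 217, 218, 218, 216, 217, 219, 217, 220, 220, 208, 106, 112, 110, 108, 112, 111, 107, 178, 165, 149, 127, 75, 60, 65]
0.03 [array([0.0043, 0.0813]), array([0.0232, 0.0809]), array([0.0265, 0.0808]), array([0.0912, 0.0809]), array([0.1049, 0.0811])]
0.04 [array([0.0063, 0.0824]), array([0.0244, 0.082 ]), array([0.0276, 0.082 ]), array([0.0898, 0.082 ]), array([0.103 , 0.0823])]
```

Call:
drive_tool(angular=[[0,0,0],[0,0,0],[0,0,0],[0,0,0],[0,0,0],[0,0,0],[0,0,0],[0,0,0],[0,0,0],[0,0,0],[0,0,0],[0,0,0],[0,0,0],[0,0,0],[0,0,0],[0,0,0]], delta_pos=[[-3.4,0.35,0],[-3.4,0.35,0],[-3.4,0.35,0],[-3.4,0.35,0],[-3.4,0.35,0],[-3.4,0.35,0],[-3.4,0.35,0],[0,0,2.6],[0,0,2.6],[0,0,2.6],[0,0,2.0],[0,0,0.8],[0,0,0.2],[0,0,0],[0,0,0],[0,0,0]], gripper=[5.5,5.5,5.5,5.5,5.5,5.5,5.5,5.5,5.5,5.5,5.5,5.5,5.5,8.0,8.7,8.7])

```text
time_s: 20.2
tool_pos: [0.6209, -0.1639, 0.0337]
tool_rot: [179.9, 0.0, 82.0]
force: [-0.5, 0.4, -0.7]
grip_width: 0.0777
grasp_force: 0.0
```

Call:
drive_tool(angular=[[0,0,0],[0,0,0],[0,0,0.11],[0,0,0.11],[0,0,0],[0,0,0],[0,0,0],[0,0,0],[0,0,0],[0,0,0],[0,0,0],[0,0,0],[0,0,0],[0,0,0]], delta_pos=[[0,0,-3.5],[0,0,-3.5],[0,0,-2.5],[0,0,-2],[2.96,-2.59,0],[2.96,-2.59,0],[2.96,-2.59,0],[2.96,-2.59,0],[2.96,-2.59,0],[2.96,-2.59,0],[2.96,-2.59,0],[2.96,-2.59,0],[0,0,2],[0,0,2]], gripper=[8.7,8.7,8.7,6,6,6,6,6,6,6,6,5.5,5.5,5.5])

```text
time_s: 21.6
tool_pos: [0.5097, 0.133, 0.1086]
tool_rot: [179.8, -0.1, 69.6]
force: [1.1, -0.2, -0.1]
grip_width: 0.0554
grasp_force: 0.0
```

Position is good to 2 mm; descend, close and turn.

Call:
drive_tool(angular=[[0,0,0],[0,0,0],[0,0,0],[0,0,0],[0,0,0],[0,0,0],[0,0,0],[0,0,0],[0,0,-0.13],[0,0,-0.13],[0,0,-0.13],[0,0,-0.13],[0,0,-0.13],[0,0,-0.13],[0,0,-0.13],[0,0,0],[0,0,0]], delta_pos=[[-0.2,0.1,1],[0,0,1.5],[0,0,1.5],[0,0,0],[0,0,0],[0,0,0],[0,0,0],[0,0,0],[0,0,0],[0,0,0],[0,0,0],[0,0,0],[0,0,0],[0,0,0],[0,0,0],[0,0,0],[0,0,0]], gripper=[5.5,5.5,5.5,3,3,3,3,3,3,3,3,3,3,3,3,3,3], squeeze=30)

```text
time_s: 23.3
tool_pos: [0.5113, 0.1295, 0.0681]
tool_rot: [179.7, 0.0, 121.4]
force: [5.1, 3.1, -4.0]
grip_width: 0.0361
grasp_force: 29.9
```

Call:
drive_tool(angular=[[0,0,0],[0,0,0],[0,0,0],[0,0,0.138],[0,0,0.138],[0,0,0.138],[0,0,0.138],[0,0,0.138],[0,0,0],[0,0,0],[0,0,0],[0,0,0],[0,0,0],[0,0,0]], delta_pos=[[0,0,0],[0,0,0],[0,0,-3],[0,0,-3],[0,0,-3],[0,0,-3],[0,0,-1.2],[0,0,0],[-3.3,3.35,0],[-3.3,3.35,0],[-3.3,3.35,0],[-3.3,3.35,0],[0,0,0],[0,0,0]], gripper=[5.5,5.5,5.5,8.7,8.7,8.7,8.7,8.7,8.7,8.7,8.7,8.7,8.7,8.7])

```text
time_s: 24.7
tool_pos: [0.6237, -0.0223, 0.1987]
tool_rot: [-179.9, -0.0, 81.8]
force: [-1.2, 0.4, 0.5]
grip_width: 0.0874
grasp_force: 0.0
```

```bash
python3 - <<'E'
from h import *
np.set_printoptions(precision=4,suppress=True)
w=shot('wrist','w7.png'); o=telemetry.get_obs(); print(o['tool_pos'],o['tool_rot'])
yaw=np.radians(-8.0);c=np.array([.5716,.0530]);Rb=np.array([[np.cos(yaw),-np.sin(yaw)],[np.sin(yaw),np.cos(yaw)]])
g=w['pixels'].astype(float).mean(2)
for yb in (.09,.05,.02,-.01):
    # sample intensity along bed x at fixed y (deck plane z=.03 / .04)
    X=np.arange(-.01,.115,.0005); out=[]
    for z in (.03,.04):
        uv=np.array([proj(w,(*(c+Rb@[x,yb]),z),1) for x in X],np.float32)
        I=cv2.remap(g.astype(np.float32),uv[:,0:1],uv[:,1:2],cv2.INTER_LINEAR)[:,0]
        d=np.diff(I); k=[i for i in range(1,len(d)-1) if abs(d[i])>7 and abs(d[i])>=abs(d[i-1]) and abs(d[i])>abs(d[i+1])]
        out.append([(round(X[i]*1000+.25,1),int(d[i])) for i in k])
    print(yb,'z30',out[0],'z40',out[1])
t=shot('top'); print(fit([(t,0)],(.621,-.164)),fit([(t,0)],(.486,-.266)))
E
```

```text
[ 0.6234 -0.0203  0.1991] [-179.9124   -0.0227   81.9689]
0.09 z30 [(np.float64(11.8), -10), (np.float64(16.8), 18), (np.float64(17.8), 19), (np.float64(19.8), 17), (np.float64(89.3), -21), (np.float64(101.3), 15), (np.float64(102.3), 21), (np.float64(104.3), -11), (np.float64(109.8), -16)] z40 [(np.float64(13.3), -12), (np.float64(19.3), 21), (np.float64(88.3), -23), (np.float64(100.8), 22), (np.float64(103.3), -13), (np.float64(108.3), -17)]
0.05 z30 [(np.float64(-2.7), -8), (np.float64(10.3), -7), (np.float64(11.8), -10), (np.float64(16.8), 20), (np.float64(18.3), 21), (np.float64(89.3), -19), (np.float64(101.8), 22), (np.float64(104.3), -12), (np.float64(109.3), -15)] z40 [(np.float64(-0.7), -8), (np.float64(13.3), -9), (np.float64(18.8), 20), (np.float64(88.3), -21), (np.float64(101.3), 19), (np.float64(102.8), -9), (np.float64(107.8), -14)]
0.02 z30 [(np.float64(-2.2), -8), (np.float64(11.3), -8), (np.float64(17.3), 17), (np.float64(19.3), 13), (np.float64(89.3), -27), (np.float64(102.3), 11), (np.float64(107.3), -9), (np.float64(108.3), -10), (np.float64(109.3), -14)] z40 [(np.float64(-0.2), -8), (np.float64(12.8), -8), (np.float64(18.8), 18), (np.float64(20.8), 13), (np.float64(88.3), -31), (np.float64(100.3), 11), (np.float64(108.3), -16)]
-0.01 z30 [(np.float64(-3.2), -7), (np.float64(10.3), -7), (np.float64(11.3), -7), (np.float64(17.8), 22), (np.float64(89.3), -20), (np.float64(101.8), 21), (np.float64(103.8), -7), (np.float64(106.8), -7), (np.float64(109.3), -12), (np.float64(110.3), -10)] z40 [(np.float64(-1.2), -7), (np.float64(-0.2), -7), (np.float64(12.8), -9), (np.float64(18.8), 23), (np.float64(88.8), -22), (np.float64(100.3), 25), (np.float64(102.3), -10), (np.float64(106.3), -9), (np.float64(107.8), -12)]
(np.float64(0.6243), np.float64(-0.1765), np.float64(-29.9), np.float64(1.318)) (np.float64(0.4859), np.float64(-0.2662), np.float64(-24.9), np.float64(0.064))
```

Call:
drive_tool(angular=[[0,0,0],[0,0,0],[0,0,0],[0,0,0],[0,0,0]], delta_pos=[[-3.6,0.4,0.7],[-3.6,0.4,0.7],[-3.6,0.4,0.7],[-3.6,0.4,0.7],[0,0,0]], gripper=[8.7,8.7,8.7,8.7,8.7])

```text
time_s: 25.3
tool_pos: [0.6177, -0.1719, 0.1703]
tool_rot: [-179.9, 0.3, 81.6]
force: [-0.7, -0.4, 0.0]
grip_width: 0.0871
grasp_force: 0.0
```

```bash
python3 - <<'E'
from h import *
np.set_printoptions(precision=4,suppress=True)
w=shot('wrist','w8.png'); o=telemetry.get_obs(); print(o['tool_pos'],o['tool_rot'])
print(fit([(w,1)],(.621,-.164)))
E
```

```text
[ 0.6185 -0.1679  0.171 ] [-179.9167    0.0886   81.7981]
(np.float64(0.6209), np.float64(-0.1634), np.float64(-8.4), np.float64(0.066))
```

Call:
drive_tool(angular=[[0,0,0],[0,0,0],[0,0,0],[0,0,0],[0,0,0],[0,0,0],[0,0,0],[0,0,0],[0,0,0],[0,0,0],[0,0,0],[0,0,0],[0,0,0],[0,0,0],[0,0,0],[0,0,0]], delta_pos=[[0.3,0.2,2.8],[0,0,2.8],[0,0,2.8],[0,0,2.8],[0,0,2.7],[0,0,0],[0,0,0],[0,0,0],[0,0,0],[0,0,0],[0,0,0],[0,0,0],[0,0,-3],[0,0,-4],[0,0,-4],[0,0,0]], gripper=[8.7,8.7,8.7,8.7,8.7,8.7,5.5,5.5,5.5,5.5,5.5,5.5,5.5,5.5,5.5,5.5], squeeze=25)

```text
time_s: 26.95
tool_pos: [0.6262, -0.1631, 0.1492]
tool_rot: [179.4, 0.1, 82.0]
force: [0.4, -0.4, -0.5]
grip_width: 0.0615
grasp_force: 25.0
```

Call:
drive_tool(angular=[[0,0,0],[0,0,0],[0,0,0],[0,0,0],[0,0,0],[0,0,0],[0,0,0],[0,0,0],[0,0,0],[0,0,0]], delta_pos=[[2.98,-0.4,0],[2.98,-0.4,0],[2.98,-0.4,0],[2.98,-0.4,0],[2.98,-0.4,0],[2.98,-0.4,0],[2.98,-0.4,0],[2.98,-0.4,0],[0,0,0],[0,0,0]], gripper=[5.5,5.5,5.5,5.5,5.5,5.5,5.5,5.5,5.5,5.5])

```text
time_s: 27.95
tool_pos: [0.623, 0.0786, 0.1416]
tool_rot: [-179.9, 0.0, 82.2]
force: [0.0, -1.1, -1.3]
grip_width: 0.0609
grasp_force: 25.0
```

```bash
python3 - <<'E'
from h import *
np.set_printoptions(precision=4,suppress=True)
w=shot('wrist','w9.png'); o=telemetry.get_obs(); print(o['tool_pos'],o['tool_rot'],o['grip_width'],o['grasp_force'],o['force'])
x,y,z=o['tool_pos']
m=violet(w)
for z0 in (z-.045,z-.0325,z-.02): print(z0,fit([(w,1)],(x,y),z0=z0))
t=shot('top'); print(fit([(t,0)],(.486,-.266)))
E
```

```text
[0.6233 0.077  0.1416] [-179.9479    0.0681   82.029 ] 0.06135887359086239 24.999744608066976 [-0.8631 -0.293  -1.1149]
0.09661975977552982 (np.float64(0.6229), np.float64(0.0723), np.float64(-7.8), np.float64(0.497))
0.10911975977552982 (np.float64(0.6233), np.float64(0.0761), np.float64(-8.3), np.float64(0.644))
0.12161975977552981 (np.float64(0.6212), np.float64(0.0797), np.float64(-7.5), np.float64(0.919))
(np.float64(0.4856), np.float64(-0.2656), np.float64(-25.7), np.float64(0.069))
```

Call:
drive_tool(angular=[[0,0,0],[0,0,0],[0,0,0],[0,0,0],[0,0,0],[0,0,0]], delta_pos=[[0.15,0.55,0],[0,0,2],[0,0,2],[0,0,2],[0,0,1],[0,0,0]], gripper=[5.5,5.5,5.5,5.5,5.5,5.5])

```text
time_s: 28.65
tool_pos: [0.6284, 0.0774, 0.0708]
tool_rot: [-179.8, 0.1, 82.0]
force: [0.5, 0.6, -1.0]
grip_width: 0.061
grasp_force: 25.0
```

Call:
drive_tool(angular=[[0,0,0],[0,0,0],[0,0,0],[0,0,0]], delta_pos=[[0,0,0.3],[0,0,0.3],[0,0,0.2],[0,0,0]], gripper=[5.5,5.5,5.5,5.5])

```text
time_s: 29.05
tool_pos: [0.6293, 0.0785, 0.0647]
tool_rot: [180.0, 0.0, 82.0]
force: [1.2, -0.9, -1.9]
grip_width: 0.0617
grasp_force: 25.0
```

Call:
drive_tool(angular=[[0,0,0],[0,0,0],[0,0,0],[0,0,0],[0,0,0]], delta_pos=[[0,0.2,0.05],[0,0.2,0],[0,0.2,0],[0,0,0],[0,0,0]], gripper=[5.5,5.5,5.5,5.5,5.5])

```text
time_s: 29.55
tool_pos: [0.6335, 0.0781, 0.064]
tool_rot: [-179.8, 0.1, 82.0]
force: [-5.5, 0.3, 2.9]
grip_width: 0.0612
grasp_force: 25.0
```

```bash
python3 - <<'E'
from h import *
yaw=np.radians(-8.0);c=np.array([.5716,.0530]);Rb=np.array([[np.cos(yaw),-np.sin(yaw)],[np.sin(yaw),np.cos(yaw)]])
o=telemetry.get_obs(); print((Rb.T@(o['tool_pos'][:2]-c)),o['tool_pos'][2],Rb.T@o['force'][:2],o['force'][2])
E
```

```text
[0.05775898 0.03345758] 0.06397846160845481 [-5.46827244 -0.47534245] 2.9208925490098174
```

Call:
drive_tool(angular=[[0,0,0],[0,0,0],[0,0,0],[0,0,0],[0,0,0],[0,0,0],[0,0,0]], delta_pos=[[0,-0.3,0],[0,-0.3,0],[0,-0.3,0],[0,-0.3,0],[0,-0.2,0],[0,0,0],[0,0,0]], gripper=[5.5,5.5,5.5,5.5,5.5,5.5,5.5])

```text
time_s: 30.25
tool_pos: [0.6219, 0.0795, 0.0642]
tool_rot: [179.9, -0.0, 82.0]
force: [2.0, -0.2, -2.6]
grip_width: 0.0611
grasp_force: 25.0
```

```bash
python3 - <<'E'
from h import *
yaw=np.radians(-8.0);c=np.array([.5716,.0530]);Rb=np.array([[np.cos(yaw),-np.sin(yaw)],[np.sin(yaw),np.cos(yaw)]])
o=telemetry.get_obs(); print((Rb.T@(o['tool_pos'][:2]-c)),o['tool_pos'][2],Rb.T@o['force'][:2],o['force'][2])
E
```

```text
[0.04607642 0.03321873] 0.06420544985322975 [2.03833585 0.06106283] -2.587125473988377
```

Call:
drive_tool(angular=[[0,0,0],[0,0,0],[0,0,0],[0,0,0],[0,0,0],[0,0,0],[0,0,0],[0,0,0]], delta_pos=[[0,0.35,0],[0,0.35,0.1],[0,0,0.15],[0,0,0.1],[0,0,0],[0,0,0],[0,0,0],[0,0,0]], gripper=[5.5,5.5,5.5,5.5,5.5,7.0,7.0,7.0])

```text
time_s: 31.05
tool_pos: [0.6283, 0.0786, 0.0604]
tool_rot: [-180.0, -0.0, 82.0]
force: [-0.1, -0.3, 0.3]
grip_width: 0.0694
grasp_force: 0.0
```

Call:
drive_tool(angular=[[0,0,0],[0,0,0],[0,0,0],[0,0,0.148],[0,0,0.148],[0,0,0],[0,0,0],[0,0,0],[0,0,0],[0,0,0],[0,0,0],[0,0,0],[0,0,0],[0,0,0],[0,0,0],[0,0,0]], delta_pos=[[0,0,-2],[0,0,-4],[0,0,-4],[0,0,-1],[0,0,0],[-4.1,0.19,0],[-4.1,0.19,0],[-4.1,0.19,0],[-4.1,0.19,0],[-4.1,0.19,0],[-4.1,0.19,0],[-4.1,0.19,0],[-4.1,0.19,0],[-4.1,0.19,0],[0,0,0],[0,0,0]], gripper=[7.0,7.0,7.0,8.7,8.7,8.7,8.7,8.7,8.7,8.7,8.7,8.7,8.7,8.7,8.7,8.7])

```text
time_s: 32.65
tool_pos: [0.4876, -0.2642, 0.1702]
tool_rot: [-180.0, -0.0, 64.9]
force: [0.4, 0.6, -0.0]
grip_width: 0.0873
grasp_force: 0.0
```

```bash
python3 - <<'E'
from h import *
np.set_printoptions(precision=4,suppress=True)
w=shot('wrist','w10.png'); o=telemetry.get_obs(); print(o['tool_pos'],o['tool_rot'],o['qpos'][-1])
print(fit([(w,1)],(.486,-.266)))
t=shot('top','top10.png'); print('placed A',fit([(t,0)],(.628,.078),z0=.03))
E
```

```text
[ 0.4884 -0.2626  0.1703] [-179.9749   -0.0523   65.0726] -3.8323252735303526
(np.float64(0.4853), np.float64(-0.266), np.float64(-24.4), np.float64(0.063))
placed A (np.float64(0.6296), np.float64(0.0779), np.float64(0.1), np.float64(0.268))
```

Call:
drive_tool(angular=[[0,0,0],[0,0,0],[0,0,0],[0,0,0],[0,0,0],[0,0,0],[0,0,0],[0,0,0],[0,0,0],[0,0,0],[0,0,0],[0,0,0],[0,0,0],[0,0,0],[0,0,0],[0,0,0]], delta_pos=[[-0.4,-0.1,2.8],[0,0,2.8],[0,0,2.8],[0,0,2.8],[0,0,2.7],[0,0,0],[0,0,0],[0,0,0],[0,0,0],[0,0,0],[0,0,0],[0,0,0],[0,0,-3],[0,0,-4],[0,0,-4],[0,0,0]], gripper=[8.7,8.7,8.7,8.7,8.7,8.7,5.5,5.5,5.5,5.5,5.5,5.5,5.5,5.5,5.5,5.5], squeeze=30)

```text
time_s: 34.35
tool_pos: [0.4893, -0.2681, 0.1475]
tool_rot: [179.4, 0.1, 65.1]
force: [0.3, -0.6, -2.1]
grip_width: 0.0613
grasp_force: 30.0
```

```bash
python3 - <<'E'
from h import *
np.set_printoptions(precision=4,suppress=True)
o=telemetry.get_obs(); print(o['tool_pos'],o['tool_rot'],o['grip_width'],o['force'])
t=shot('top'); print('placed A',fit([(t,0)],(.628,.078),z0=.03))
i=t['pixels'][150:260,200:420,::-1]; cv2.imwrite('pics/t11.png',cv2.resize(i,(800,400),interpolation=cv2.INTER_CUBIC))
E
```

```text
[ 0.4893 -0.2681  0.1475] [179.3619   0.0925  65.0656] 0.06131709802301325 [ 0.2972 -0.6412 -2.0582]
placed A (np.float64(0.6296), np.float64(0.0779), np.float64(0.1), np.float64(0.268))
```

View pics/t11.png

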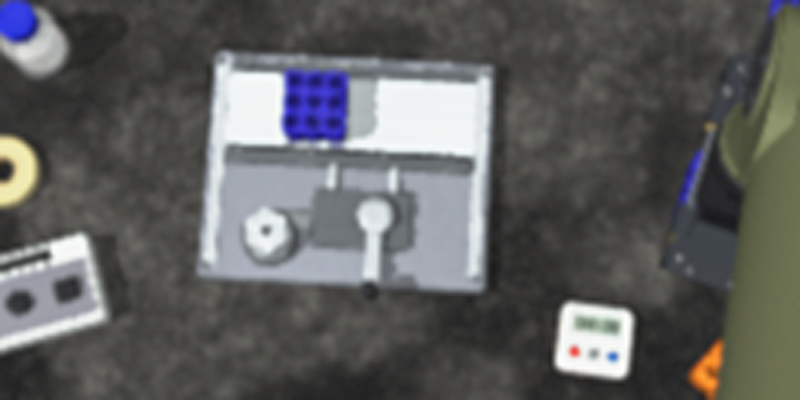

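Call:
drive_tool(angular=[[0,0,-0.148],[0,0,-0.148],[0,0,0],[0,0,0],[0,0,0],[0,0,0],[0,0,0],[0,0,0],[0,0,0],[0,0,0],[0,0,0],[0,0,0],[0,0,0]], delta_pos=[[0,0,0],[0,0,0],[3.3,1.0,0],[3.3,1.0,0],[3.3,1.0,0],[3.3,1.0,0],[3.3,1.0,0],[3.3,1.0,0],[3.3,1.0,0],[3.3,1.0,0],[3.3,1.0,0],[0,0,0],[0,0,0]], gripper=[5.5,5.5,5.5,5.5,5.5,5.5,5.5,5.5,5.5,5.5,5.5,5.5,5.5])

```text
time_s: 35.7
tool_pos: [0.6149, 0.0163, 0.1396]
tool_rot: [-179.8, 0.0, 82.2]
force: [0.2, -1.9, -1.9]
grip_width: 0.0612
grasp_force: 30.0
```

```bash
python3 - <<'E'
from h import *
np.set_printoptions(precision=4,suppress=True)
w=shot('wrist','w12.png'); o=telemetry.get_obs(); print(o['tool_pos'],o['tool_rot'],o['grip_width'],o['force'])
E
```

```text
[0.6148 0.0145 0.1398] [-179.8372    0.0663   82.039 ] 0.06162481060518265 [-0.6264 -0.7827 -1.0255]
```

View pics/w12.png

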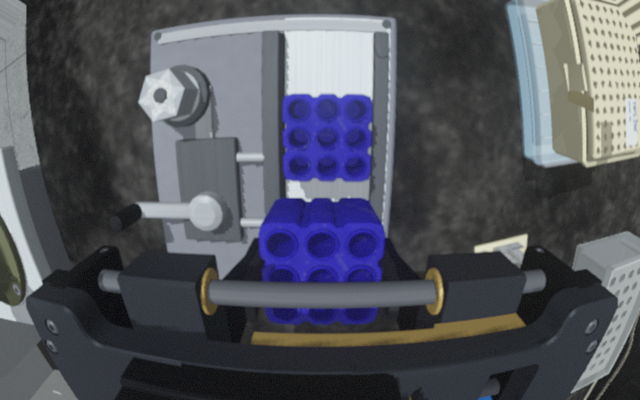

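Call:
drive_tool(angular=[[0,0,0],[0,0,0],[0,0,0],[0,0,0],[0,0,0],[0,0,0],[0,0,0],[0,0,0]], delta_pos=[[-0.15,0.5,0],[0,0,2.2],[0,0,2.2],[0,0,2.2],[0,0,0.5],[0,0,0.4],[0,0,0.2],[0,0,0]], gripper=[5.5,5.5,5.5,5.5,5.5,5.5,5.5,5.5])

```text
time_s: 36.55
tool_pos: [0.6212, 0.0128, 0.0653]
tool_rot: [179.9, 0.0, 82.0]
force: [-0.3, -0.3, -1.5]
grip_width: 0.0613
grasp_force: 30.0
```

Call:
drive_tool(angular=[[0,0,0],[0,0,0],[0,0,0],[0,0,0],[0,0,0],[0,0,0],[0,0,0]], delta_pos=[[0,0,0.2],[0,0,0.15],[0,0,0],[0,0,0],[0,0,0],[0,0,0],[0,0,0]], gripper=[5.5,5.5,5.5,5.5,7.0,7.0,7.0])

```text
time_s: 37.25
tool_pos: [0.6207, 0.0132, 0.0611]
tool_rot: [180.0, 0.0, 82.0]
force: [-0.2, 0.1, 0.2]
grip_width: 0.0691
grasp_force: 0.0
```

Call:
drive_tool(angular=[[0,0,0],[0,0,0],[0,0,0],[0,0,-0.1376],[0,0,-0.1376],[0,0,-0.1376],[0,0,-0.1376],[0,0,-0.1376],[0,0,0],[0,0,0],[0,0,0],[0,0,0],[0,0,0],[0,0,0],[0,0,0],[0,0,0]], delta_pos=[[0,0,-1.5],[0,0,-3.5],[0,0,-4],[0,0,0],[0,0,0],[0,0,0],[0,0,0],[0,0,0],[3.14,-0.66,0],[3.14,-0.66,0],[3.14,-0.66,0],[3.14,-0.66,0],[3.14,-0.66,0],[0,0,2],[0,0,2],[0,0,0]], gripper=[7,7,7,7,7,6,6,6,6,6,5.5,5.5,5.5,5.5,5.5,5.5])

```text
time_s: 38.85
tool_pos: [0.5089, 0.1295, 0.1098]
tool_rot: [-179.8, -0.0, 121.5]
force: [-0.6, -0.4, 0.2]
grip_width: 0.0551
grasp_force: 0.0
```

```bash
python3 - <<'E'
from h import *
t=shot('top')
for y,g in (('A',(.629,.078)),('B',(.620,.0125))): print(y,fit([(t,0)],g,z0=.03))
o=telemetry.get_obs(); print(o['tool_pos'],o['tool_rot'])
E
```

```text
A (np.float64(0.627), np.float64(0.059), np.float64(-17.1), np.float64(0.51))
B (np.float64(0.6268), np.float64(0.0249), np.float64(-30.8), np.float64(0.509))
[0.50994845 0.12977079 0.11102977] [-1.79915876e+02 -2.64829302e-02  1.21479776e+02]
```

Call:
drive_tool(angular=[[0,0,0],[0,0,0],[0,0,0],[0,0,0],[0,0,0],[0,0,0],[0,0,0],[0,0,0.1333],[0,0,0.1333],[0,0,0.1333],[0,0,0.1333],[0,0,0.1333],[0,0,0.1333],[0,0,0.1333],[0,0,0.1333],[0,0,0.1333],[0,0,0.1333],[0,0,0.1333],[0,0,0.1333],[0,0,0]], delta_pos=[[0,0,1.3],[0,0,1.5],[0,0,1.5],[0,0,0],[0,0,0],[0,0,0],[0,0,0],[0,0,0],[0,0,0],[0,0,0],[0,0,0],[0,0,0],[0,0,0],[0,0,0],[0,0,0],[0,0,0],[0,0,0],[0,0,0],[0,0,0],[0,0,0]], gripper=[5.5,5.5,5.5,3,3,3,3,3,3,3,3,3,3,3,3,3,3,3,3,3], squeeze=30)

```text
time_s: 40.9
tool_pos: [0.5082, 0.1309, 0.0684]
tool_rot: [-179.9, 0.2, 29.7]
force: [-5.9, 1.1, 4.6]
grip_width: 0.036
grasp_force: 30.0
```

Call:
drive_tool(angular=[[0,0,0],[0,0,0],[0,0,0],[0,0,0.1316],[0,0,0.1316],[0,0,0.1316],[0,0,0.1316],[0,0,0.1316],[0,0,0],[0,0,0],[0,0,0],[0,0,0],[0,0,0],[0,0,0]], delta_pos=[[0,0,0],[0,0,0],[0,0,-3],[0,0,-3.5],[0,0,-3.5],[0,0,-3.5],[0,0,-3.5],[0,0,-3],[-1,2.45,0],[-1,2.45,0],[-1,2.45,0],[-1,2.45,0],[0,0,0],[0,0,0]], gripper=[5.5,5.5,5.5,5.5,5.5,5.5,5.5,5.5,5.5,5.5,5.5,5.5,5.5,5.5])

```text
time_s: 42.3
tool_pos: [0.4578, 0.038, 0.2685]
tool_rot: [-180.0, -0.1, -8.0]
force: [-0.3, -0.3, 0.2]
grip_width: 0.0549
grasp_force: 0.0
```

```bash
python3 - <<'E'
from h import *
np.set_printoptions(precision=4,suppress=True)
w=shot('wrist','w13.png'); o=telemetry.get_obs(); print(o['tool_pos'],o['tool_rot'],o['qpos'][-1])
for m in models.search_frame(w,'lever_grip')[:2]: print(m['centre'],m['p'])
i=w['pixels'][0:240,160:480,::-1];cv2.imwrite('pics/w13b.png',cv2.resize(i,(800,600),interpolation=cv2.INTER_CUBIC))
E
```

```text
[0.458  0.0388 0.2684] [-179.9776   -0.074    -7.8765] -103.48031908619315
[317.8, 140.3] 0.81
```

View pics/w13b.png

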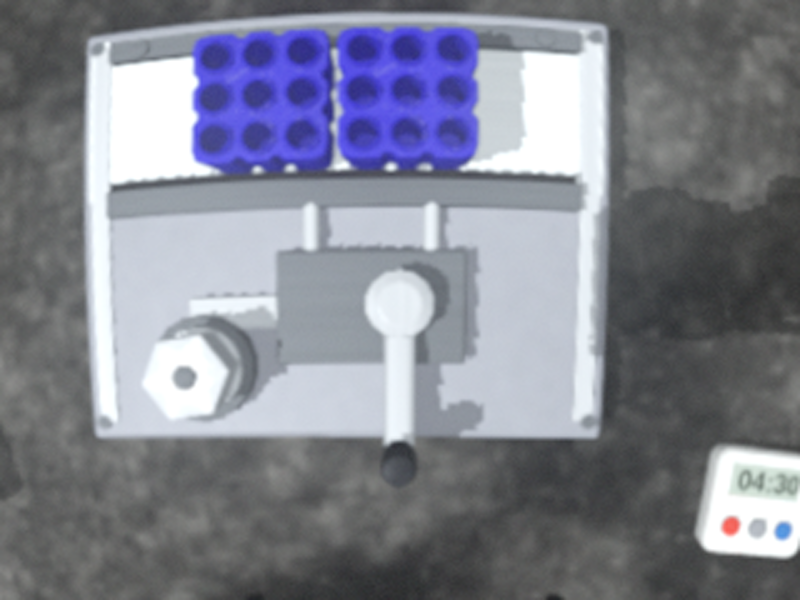

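```bash
python3 - <<'E'
from h import *
np.set_printoptions(precision=4,suppress=True)
w=shot('wrist')
yaw=np.radians(-8.0);c=np.array([.5716,.0530]);Rb=np.array([[np.cos(yaw),-np.sin(yaw)],[np.sin(yaw),np.cos(yaw)]])
b=lambda q,z:Rb.T@(at_z(w,((q[0]+.5)/2.5+159.5,(q[1]+.5)/2.5-.5),z,1)[:2]-c)
for n,q,z in [('jawfront',(150,184),.04),('jawfront',(540,176),.04),('jawback',(150,216),.04),('jawback',(540,207),.04),('fenceL',(150,55),.03),('fenceR',(555,50),.03),('A foot',(260,171),.03),('B foot',(410,166),.03),('nut',(184,377),.075)]: print(n,b(q,z))
print('grip',at_z(w,(399/2.5+160,468/2.5),.089,1))
E
```

```text
jawfront [0.0222 0.0961]
jawfront [ 0.0225 -0.0944]
jawback [0.0059 0.0962]
jawback [ 0.0071 -0.0945]
fenceL [0.0934 0.1004]
fenceR [ 0.0911 -0.104 ]
A foot [0.0263 0.042 ]
B foot [ 0.0271 -0.032 ]
nut [-0.0716  0.0707]
grip [0.4574 0.0411 0.089 ]
```

Call:
drive_tool(angular=[[0,0,0],[0,0,0],[0,0,0],[0,0,0],[0,0,0],[0,0,0],[0,0,0],[0,0,0],[0,0,0],[0,0,0],[0,0,0],[0,0,0],[0,0,0],[0,0,0]], delta_pos=[[-0.1,-0.1,3.2],[0,0,3.2],[0,0,3.2],[0,0,3.2],[0,0,3.2],[0,0,3.4],[0,0,0],[0,0,0],[0,0,0],[0,0,0],[0,0,0],[0,0,0],[0,0,0],[0,0,0]], gripper=[5.5,5.5,5.5,5.5,5.5,5.5,5.5,1,1,1,1,1,1,1], squeeze=25)

```text
time_s: 43.85
tool_pos: [0.4569, 0.0396, 0.0745]
tool_rot: [-180.0, -0.0, -7.9]
force: [-0.1, 1.1, 2.7]
grip_width: 0.0153
grasp_force: 25.0
```

Call:
drive_tool(angular=[[0,0,-0.12],[0,0,-0.12],[0,0,-0.12],[0,0,-0.12],[0,0,-0.12],[0,0,-0.12],[0,0,-0.12],[0,0,-0.12],[0,0,-0.12],[0,0,-0.12],[0,0,-0.12],[0,0,-0.12],[0,0,-0.12],[0,0,0],[0,0,0]], delta_pos=[[0.05,0.84,0],[0.05,0.84,0],[0.05,0.84,0],[0.05,0.84,0],[0.05,0.84,0],[0.05,0.84,0],[0.05,0.84,0],[0.05,0.84,0],[0.05,0.84,0],[0.05,0.84,0],[0.05,0.84,0],[0.05,0.84,0],[0.05,0.84,0],[0,0,0],[0,0.2,0]], gripper=[1,1,1,1,1,1,1,1,1,1,1,1,1,1,1])

```text
time_s: 45.35
tool_pos: [0.5151, -0.037, 0.0742]
tool_rot: [-179.6, -0.1, 81.6]
force: [-12.2, 5.3, 13.4]
grip_width: 0.0154
grasp_force: 25.0
```

```bash
python3 - <<'E'
from h import *
yaw=np.radians(-8.0);c=np.array([.5716,.0530]);Rb=np.array([[np.cos(yaw),-np.sin(yaw)],[np.sin(yaw),np.cos(yaw)]])
o=telemetry.get_obs(); print((Rb.T@(o['tool_pos'][:2]-c)),Rb.T@o['force'][:2],o['tool_rot'])
E
```

```text
[-0.04337085 -0.09701351] [-12.79754681   3.53301708] [-1.79598823e+02 -1.21667572e-01  8.15721576e+01]
```

Call:
drive_tool(angular=[[0,0,0],[0,0,0],[0,0,0],[0,0,0],[0,0,-0.117],[0,0,-0.117],[0,0,-0.117],[0,0,0],[0,0,0],[0,0,0],[0,0,0],[0,0,0],[0,0,0],[0,0,0],[0,0,0],[0,0,0],[0,0,0],[0,0,0]], delta_pos=[[0,0,0],[0,0,0],[0,0,0],[0,0,-2.5],[0,0,-4],[0,0,-4],[0,0,-4],[3.77,0.29,0],[3.77,0.29,0],[3.77,0.29,0],[3.77,0.29,0],[3.77,0.29,0],[3.77,0.29,0],[3.77,0.29,0],[3.77,0.29,0],[3.77,0.29,0],[0,0,0],[0,0,0]], gripper=[5,5,5,5,5,5,5,3,1,0,0,0,0,0,0,0,0,0])

```text
time_s: 47.15
tool_pos: [0.4748, 0.2982, 0.2188]
tool_rot: [-180.0, 0.0, 101.7]
force: [0.3, -0.5, -0.0]
grip_width: 0.0003
grasp_force: 0.0
```

```bash
python3 - <<'E'
from h import *
np.set_printoptions(precision=4,suppress=True)
w=shot('wrist','w14.png'); t=shot('top'); o=telemetry.get_obs(); print(o['tool_pos'],o['tool_rot'],o['qpos'][-1],o['grip_width'])
for n in ('key_square_top','key_round_top','key_bar_top'):
    for m in models.search_frame(w,n)[:2]: print(n,m['centre'],round(m['p'],2),at_z(w,m['centre'],.043,1)[:2])
a=cv2.resize(w['pixels'][60:260,200:440,::-1],(480,400)); b=cv2.resize(t['pixels'][150:250,230:350,::-1],(320,267),interpolation=cv2.INTER_CUBIC)
c=np.zeros((400,800,3),np.uint8); c[:,:480]=a; c[:267,480:]=b; cv2.imwrite('pics/m14.png',c)
E
```

```text
[0.4758 0.2961 0.2187] [-179.9898    0.067   101.4881] -30.769063202971637 0.0004894526374642059
key_square_top [329.8, 163.9] 0.8 [0.4792 0.3237]
key_round_top [332.8, 120.1] 0.76 [0.4726 0.3698]
key_bar_top [332.6, 78.2] 0.81 [0.4634 0.4128]
```

View pics/m14.png

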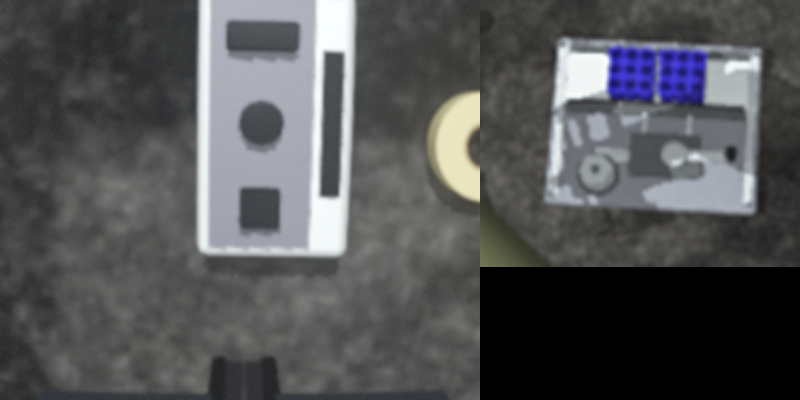

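Call:
drive_tool(angular=[[0,0,0],[0,0,0],[0,0,0],[0,0,0],[0,0,0],[0,0,0],[0,0,0],[0,0,0],[0,0,0],[0,0,0]], delta_pos=[[1.3,0.45,3.8],[1.3,0.45,3.8],[0,0,3.8],[0,0,3.4],[0,0,0],[0,0,0.6],[0,0,0.6],[0,0,0.4],[0,0,0],[0,0,0]], gripper=[0,0,0,0,0,0,0,0,0,0])

```text
time_s: 48.4
tool_pos: [0.4797, 0.3252, 0.0562]
tool_rot: [179.9, -0.0, 101.6]
force: [2.0, -0.1, 1.1]
grip_width: 0.0003
grasp_force: 0.9
```

Call:
drive_tool(angular=[[0,0,0],[0,0,0],[0,0,0],[0,0,0]], delta_pos=[[0,0,0.3],[0,0,0.2],[0,0,0.1],[0,0,0]], gripper=[0,0,0,0])

```text
time_s: 48.8
tool_pos: [0.4798, 0.3254, 0.0525]
tool_rot: [179.8, 0.1, 101.6]
force: [-4.5, -5.3, 22.0]
grip_width: 0.0006
grasp_force: 11.1
```

Call:
drive_tool(angular=[[0,0,0],[0,0,0],[0,0,0],[0,0,0],[0,0,0],[0,0,0],[0,0,0],[0,0,0],[0,0,0],[0,0,0],[0,0,0],[0,0,0],[0,0,0]], delta_pos=[[0,0,-1.5],[0,0,-1.5],[3,0,0],[3,0,0],[2.9,0,0],[0,0,0],[0,0,0],[0,0,1],[0,0,1],[0,0,0.5],[0,0,0.3],[0,0,0],[0,0,0]], gripper=[0,0,0,0,0,0,0,0,0,0,0,0,0])

```text
time_s: 50.1
tool_pos: [0.4613, 0.4103, 0.0527]
tool_rot: [-180.0, 0.2, 101.5]
force: [-3.6, -6.1, 15.3]
grip_width: 0.0004
grasp_force: 7.8
```

Call:
drive_tool(angular=[[0,0,0],[0,0,0],[0,0,0],[0,0,0],[0,0,0],[0,0,0],[0,0,0],[0,0,0],[0,0,0],[0,0,0],[0,0,0],[0,0,0]], delta_pos=[[0,0,-1.5],[0,0,-1.5],[-2.2,0,0],[-2.2,0.1,0],[0,0,0],[0,0,0],[0,0,1],[0,0,1],[0,0,0.5],[0,0,0.5],[0,0,0],[0,0,0]], gripper=[0,0,0,0,0,0,0,0,0,0,0,0])

```text
time_s: 51.3
tool_pos: [0.4695, 0.3698, 0.0527]
tool_rot: [-179.9, 0.1, 101.7]
force: [-6.5, -3.9, 15.9]
grip_width: 0.0006
grasp_force: 7.9
```

Pressed fully. Retreat upward and check the bed.

Call:
drive_tool(angular=[[0,0,0],[0,0,0],[0,0,0],[0,0,0],[0,0,0],[0,0,0]], delta_pos=[[0,0,-1.5],[0,0,-3],[0,0,-4],[-2,0,-4],[-4,0,-4],[0,0,0]], gripper=[0,0,0,0,0,0])

```text
time_s: 51.9
tool_pos: [0.4864, 0.312, 0.2163]
tool_rot: [179.5, 0.1, 101.2]
force: [0.3, -0.6, -0.4]
grip_width: 0.0006
grasp_force: 0.0
```

```bash
python3 - <<'E'
from h import *
t=shot('top'); w=shot('wrist')
i=t['pixels'][130:260,170:430,::-1]; cv2.imwrite('pics/t15.png',cv2.resize(i,(800,400),interpolation=cv2.INTER_CUBIC))
E
```

```text
(no output)
```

View pics/t15.png

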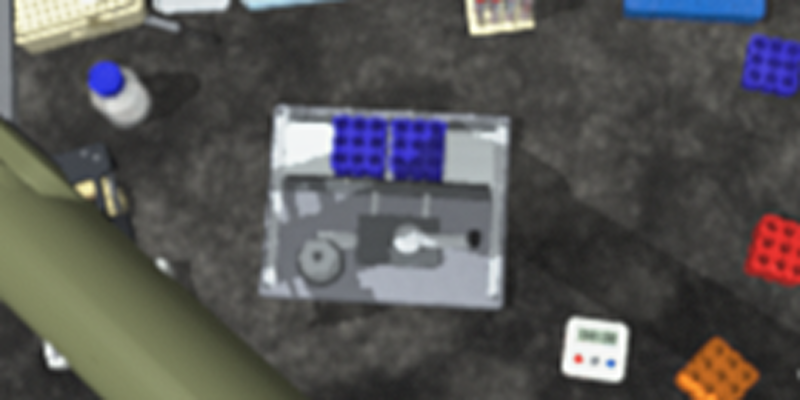

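```bash
python3 -c "
from cell import env
print(env.sign_off())"
```

```text
the job is handed in; nothing more can be done
None
```

I clamped both tall violet blocks against the fence with the lever fully closed, pressed the square, bar and round keys in that order, and handed the job in. The sign-off returned no verdict. I left the flat 3x3 block and the violet 4x3 block where they were, because neither is a tall square block.

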